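Close, bolt and pin the two-part embedding mould, and hold it squeezed shut

ROBOT

A 6-joint arm with a two-finger parallel gripper is mounted at the origin on a cart in front of the work surface, level with it; the furniture and walls round the work are solid. World frame = base frame: x ahead of the robot, y to its left, z up, the work surface at z = 0. Lengths are in m, angles in rad, forces in N, time in s.
With the tool pointing down it reaches from about 0.35 to 0.725 m from the base axis. Payload 4.3 kg.
Tool frame: the origin (TCP) lies at the very end of the fingers, on their centre line; the grasp point (between the pads) lies 19 mm behind it; y points along the fingers, x is the direction in which the jaws open and shut, and the axes are right-handed (so a half turn about y gives the same grasp; the last joint's range is limited). The gripper opens to 85 mm and grips with 20 to 120 N. Pads are 22 mm wide; open, the fingers measure 114 mm over their backs; the gripper's body (76 mm by 85 mm) begins 54 mm behind the grasp point. The pads swing forward as they close: fully open they stand 13 mm farther back than shut.
Start: joints at [0.999, 0.377, 0.081, 1.274, 0, 1.46], TCP at [0.256, 0.515, 0.231] pointing down, gripper open.
Joint ranges: [-2.72, 2.72], [-0.84, 1.66], [-1.02, 1.22], [-1.77, 2.12], [-1.37, 1.28], [-3.14, 3.14]. Speed limits (rad/s): [2.57, 2.57, 3.14, 3.14, 3.14, 3.14].

INTERFACE

Orientations are given as a rotation vector (axis times angle).
In Python, from plant import manip, capture, camera_params, workorder, masks_of gives the robot as it stands.
- The arm moves only by the shell command python3 -m inch 'ROWS'. ROWS is JSON, a list of rows, each an object of numbers: "dx", "dy", "dz": the shift along the tool's x, y, z normalised to -1 to 1, where 1 is 0.08 m; "wx", "wy", "wz": the turn, a rotation vector about the tool's x, y, z normalised to -1 to 1, where 1 is pi rad; "hand": the gripper's target within -1 to 1 (shut at 1, half-way at 0, fully open at -1). In form: [{"dx": .., "dy": .., "dz": .., "wx": .., "wy": .., "wz": .., "hand": ..}, ...]. A call has exactly 8 rows; each row is the pose to reach, as a shift and turn from the pose measured when the call began, along the tool's axes at that moment, turning the shorter way round; what a row does not reach only later rows make up. A row lasts 1/10 s, in which the tool goes at most 50 mm and 8.59 degrees, less where a joint would pass 70% of its speed; a pose out of reach is approached as far as the arm can. A call with a number of a shift or a turn outside -1 to 1 is refused whole. A call with a gripper value outside its range is refused whole. The fingers move at their own pace and stop on an object; the grip force is fixed at half the most. Time passes only in rows, so rows that repeat a pose let the fingers close, or fill a call up. It gives the time, the measured TCP pose, the force and the opening at its end, in the units of the state.
- manip.get_state(): the state, without advancing time (a new reading comes with each control period).
- capture(name): name is "scene" or "top" or "wrist"; returns (picture, depth): 480x640x3 uint8, blue, green, red; 480x640 float32, m along the optical axis (not along the pixel's ray), 0 where there is no reading.
- camera_params(name): a dict with "fx", "fy", "cx", "cy" (pixels), "k1" (the pictures are not rectified: a ray, as slopes to the right and down, at radius r is drawn at 1 + k1 r^2 times it, then the intrinsics apply), "rvec" (rotation vector, rad) and "tvec" (3), from world to camera coordinates, as OpenCV has them. Camera axes: x right, y down, z forward; pixel columns grow to the right and rows downward; lengths in m; the calibration is good to about 2 mm. A picture is of the moment at which its call begins: read the wrist's pose just before it. camera_params takes no time and is no camera call; for the wrist camera it gives the pose at the moment of the call.
- workorder.sign_off(): hands the job in, once; it reports no verdict.
Trained networks look in the newest picture that a camera, given by its name, has taken for a name from the list of things; names that differ only in an ending like _2 or _b are one class to them, and where a whole thing is asked for, a point or a joint stands for the part that bears it (a point fixed in the world has none). Each returns a list of dicts, best first, with "p" (0 to 1); they miss things now and then, are a little off and sometimes report something else, mostly with a low value. They report only what shows in the picture. A call takes as long as a camera call.
- masks_of(camera, target): "pixels" (480x640 bool, what is visible of it) and "uv" ([column, row] in pixels, amid what is visible of it).
The state is a dict: "time": time; "joints": joint angles; "qd": joint speeds; "effort": joint torques, N m; "ee_pos": TCP position; "eef_rot": TCP orientation; "ft_force": force on the tool from outside, world axes, zero at the start; "wrist_torque": the same for the moment, N m; "finger_gap": finger opening in m.
Only numpy, scipy, OpenCV 4.12 (cv2) and the standard library are available. Lean on these libraries where they do the work, as an engineer would, in place of code of your own. Each camera call takes 0.05 s, during which the arm holds its last target.

TASK

Get the two-part embedding mould ready for filling: swing its loose half fully shut against the fixed half, then slide the barrel bolt on top fully home through its keeper, then take the locking pin from its parking block and push it down through the aligned holes of the lugs until its collar sits flush on the top lug. Finally let go of the pin, grip across the two halves and squeeze them together from both sides, and finish while still holding that squeeze: do not let go at the end. Leave the specimen cup, the petri dish and the tweezers where they are.

Things in the scene. Friction and masses are not known exactly. Their poses are not given: they have to be found in the camera images.
- mould: Dark steel base plate, 84 (x) x 212 x 8 mm, fixed to the worktop at varying place and yaw. Origin: on the worktop; the closed halves meet in its plane x = 0. +z up; the loose half opens to -x (robot side); hinge at the +y end, lugs at -y. Two aluminium halves on it, each 26 mm thick (33 mm at y -90 to -60), y -62 to +62 mm, 9 to 48 mm above the worktop.
- fixed_half: The half that does not move: x from 0 to +26 mm in the mould's frame (same origin and axes). Carries the bolt on top, and two 30 x 30 mm lugs for the pin: top lug 40 to 48 mm, bottom lug 9 to 19 mm above the worktop.
- swing_half (a joint): Angle of the swinging half about the upright hinge, rad: 0 = shut (hard stop), growing as it opens to the mould's -x, at most 1.1; starts between 0.45 and 0.8. Closes anticlockwise seen from above. Stiff hinge: stays where it is left, takes about 1 N at the face. Its lug (24 to 35 mm above the worktop) goes between the fixed half's two lugs.
- swing_face (a point): Point on the outer flat face of the swinging half, 92 mm from the hinge axis along the half, 30 mm above the worktop: a place to push it shut. Moves with the half. Its -x points straight out of the face, its +y along the half to the hinge; its axes equal the mould's when shut.
- hinge_axis (a point): Point on the upright hinge axis, 30 mm above the worktop, at x = 0, y = +72 mm of the mould's frame.
- bolt (a joint): Travel of the bolt, m: 0 = drawn back, 0.032 = fully home (hard stop); starts at 0 to 0.006. Slides along the mould's -y, takes about 1.2 N, stays where left. Its 8 mm rod is through the keeper from about 0.022 on. Keeper: 8 mm plate with an 11 mm window on the swinging half, reaching over the fixed half; when shut at y = -50 mm, top 66 mm above the worktop.
- bolt_knob (a point): Point on the bolt's upright round knob, 10 mm in diameter (13 mm at its cap), 72 mm above the worktop. Knob top 80 mm, guide brackets fore and aft of it 62 mm above the worktop. At x = +18, y = +26 mm of the mould's frame when drawn back, y = -6 mm when home. Moves with the bolt; axes are the mould's.
- pin_hole (a point): Centre of the mouth of the pin hole in the fixed half's top lug, 48 mm above the worktop, at x = 0, y = -90 mm of the mould's frame. Upright hole 13 mm in diameter with a 2 mm chamfer, through all three lugs when shut; 40 mm deep down to the base plate.
- pin_block: Grey plastic parking block 56 x 56 x 48 mm, fixed; origin under its centre. An upright 13 mm hole in the middle holds the pin. It stands left or right of the mould.
- pin_grip (a point): Centre of the dark round grip of the loose locking pin (60 g), which stands upright in the parking block. Grip 16 mm in diameter, 30 mm tall (15 each way). Below it a collar 22 mm in diameter, 4 mm thick, then the 10 mm shank, 42 mm long, with tapered tip 61 mm below this point. This point is 67 mm above the worktop both parked and seated in the mould.
- pin_collar (a point): Centre of the underside of the pin's collar, 19 mm below pin_grip along the pin; +z points up along the pin. It rests on the top lug when the pin is home.
- squeeze_point (a point): Middle between the outer faces of the closed halves, 32 mm above the worktop, at x = 0, y = +10 mm of the mould's frame. Squeeze here along the mould's x: the faces are 26 mm to each side. Anywhere from y = -50 to +50 mm does as well. The bolt knob stands close by, up to 80 mm above the worktop.
- cup: Bystander: clear specimen cup with white cap, 58 mm in diameter, 75 mm tall, loose; origin under its centre. It stands on the side of the mould where the parking block is not.
- dish: Bystander: round petri dish 62 mm in diameter, 15 mm tall, loose, right of and behind the mould; origin under its centre.
- tissue_tweezers: Bystander: steel tweezers 114 mm long, 9 mm tall, lying loose left of and behind the mould; origin under its centre.

How it is judged:
On the way, in this order (a step that is already met when the one before it is completed fails the run):
1. the swinging half is shut, the bolt not yet shot (value of joint swing_half below 0.02 rad and value of joint bolt below 0.02 m), for 0.2 s.
2. the bolt is home through its keeper, the half still shut and the pin not yet in the lugs (value of joint swing_half below 0.02 rad and value of joint bolt above 0.027 m and horizontal distance between pin_collar and pin_hole above 0.03 m), for 0.2 s.
3. the pin is seated through the lugs, its collar on the top lug (distance between pin_collar and pin_hole below 0.004 m and angle between pin_collar's own z axis and vertical below 0.1 rad and value of joint swing_half below 0.02 rad), for 0.2 s.
At the end, for the whole second after the job is handed in: The swinging half is shut (under 0.015 rad), the bolt is at least 27 mm home, the pin stands upright in the lugs with its collar within 4 mm of the mouth of the top lug's hole and is let go, and the fingers are still pressing on both the swinging half and the fixed half with more than 5 N each (value of joint swing_half below 0.015 rad and value of joint bolt above 0.027 m and distance between pin_collar and pin_hole below 0.004 m and angle between pin_collar's own z axis and vertical below 0.1 rad and contact force between the fingers and pin below 0.5 N and contact force between the fingers and swing_half above 5 N and contact force between the fingers and fixed_half above 5 N); the arm keeps its last pose, push and grip.
It fails at once if the specimen cup is disturbed (distance of cup from where it was at the start of the episode above 0.03 m or angle between cup's own z axis and vertical above 0.5 rad).
It fails at once if the petri dish is disturbed (distance of dish from where it was at the start of the episode above 0.03 m).
It fails at once if the tweezers are disturbed (distance of tissue_tweezers from where it was at the start of the episode above 0.03 m).
It also fails if it takes over 72 s, if anything falls off the work surface, if the arm or the gripper's body presses on something with over 40 N, if the wrist force passes 120 N, or if a joint passes its speed limit or range.

## Working session

There is one attempt and no reset: what is moved stays moved. The work goes in short steps, Python scripts to look and compute and a shell command to move; the robot and the scene stay as the last step left them, time stands still between calls to the robot, and variables do not carry over. Pictures are saved under pics/ and viewed, and the job is handed in when it is done.

```bash
ls; mkdir -p pics
python3 - <<'E'
from plant import manip, capture, camera_params
import cv2
s=manip.get_state(); print({k:s[k] for k in s})
for n in ["scene","top"]:
    p,d=capture(n); cv2.imwrite(f"pics/{n}0.png",p); print(n,camera_params(n), d.min(),d.max())
E
```

```text
pics
{'time': 0.0, 'joints': array([ 9.98647984e-01,  3.78103288e-01,  7.96243559e-02,  1.27440041e+00,
       -7.66096306e-06,  1.46050097e+00]), 'qd': array([ 0.00010435, -0.0004112 ,  0.00099062,  0.0019856 ,  0.00048273,
       -0.00097091]), 'effort': array([-8.43698581e-04, -4.63603842e+01,  2.69874966e+01,  2.08126078e-02,
       -1.49423454e-05, -4.17900381e-06]), 'ee_pos': array([0.25585978, 0.51420168, 0.23033732]), 'eef_rot': array([-1.39390195, -0.8612122 ,  0.86428896]), 'ft_force': array([0.07840019, 0.29359558, 0.11472154]), 'wrist_torque': array([-0.0330773 , -0.00455199,  0.02309767]), 'finger_gap': 0.08528040673403116}
scene {'fx': 479.90337397760874, 'fy': 479.90337397760874, 'cx': 312.1304877385386, 'cy': 240.77020969227416, 'k1': -0.02901525969096923, 'rvec': array([ 1.86281346, -0.81528019,  0.50877455]), 'tvec': array([-0.44491602,  0.26970189,  0.55513554])} 0.0 2.2305014
top {'fx': 532.6861893485844, 'fy': 532.6861893485844, 'cx': 323.71443882084156, 'cy': 243.7300813971921, 'k1': -0.04762951306614932, 'rvec': array([ 2.07888251, -2.14087902,  0.18616735]), 'tvec': array([0.01858756, 0.63611503, 0.94719873])} 0.0 1.8737273
```

View pics/scene0.png

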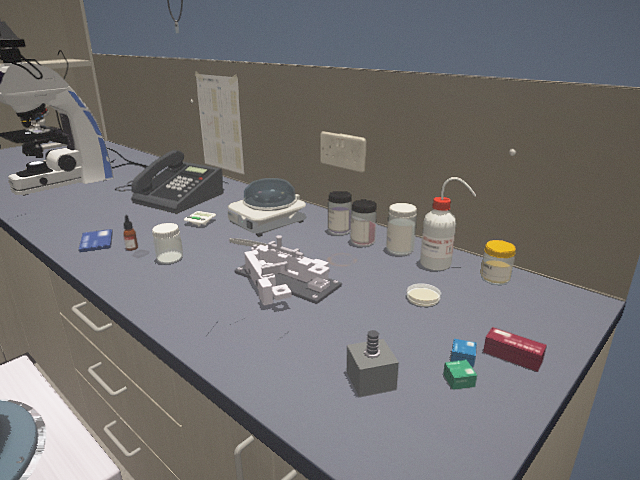

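View pics/top0.png

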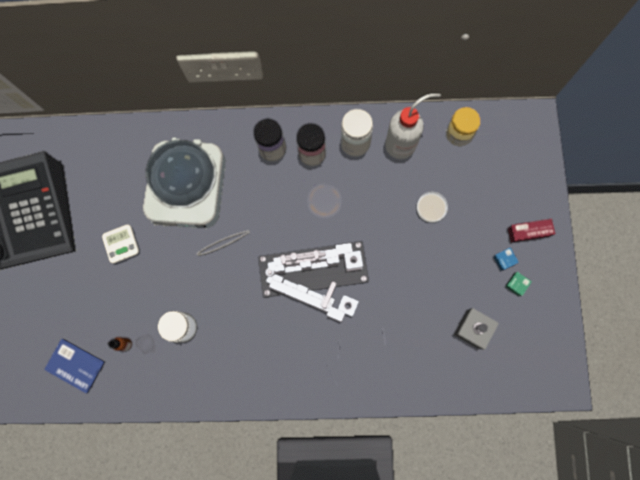

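```bash
cat > h.py <<'E'
import numpy as np, cv2
from plant import manip, capture, camera_params, masks_of
from scipy.spatial.transform import Rotation as R
def K(c): return np.array([[c['fx'],0,c['cx']],[0,c['fy'],c['cy']],[0,0,1.]])
def rays(c,uv):
    uv=np.asarray(uv,float).reshape(-1,1,2)
    n=cv2.undistortPoints(uv,K(c),np.array([c['k1'],0,0,0,0.])).reshape(-1,2)
    d=np.c_[n,np.ones(len(n))]; Rm=cv2.Rodrigues(c['rvec'])[0]
    return -Rm.T@c['tvec'], d@Rm   # origin, dirs (unit depth)
def at_z(c,uv,z):
    o,d=rays(c,uv); return o+d*((z-o[2])/d[:,2])[:,None]
def at_depth(c,uv,dep):
    o,d=rays(c,uv); return o+d*np.asarray(dep)[:,None]
def proj(c,P):
    p,_=cv2.projectPoints(np.asarray(P,float).reshape(-1,1,3),c['rvec'],c['tvec'],K(c),np.array([c['k1'],0,0,0,0.])); return p.reshape(-1,2)
def cloud(c,d,m=None):
    m=(d>0) if m is None else (m&(d>0))
    v,u=np.nonzero(m); return at_depth(c,np.c_[u,v],d[v,u]),np.c_[u,v]
E
python3 - <<'E'
from h import *
p,d=capture("top"); c=camera_params("top"); np.savez("top0.npz",p=p,d=d)
for n in ["mould","fixed_half","swing_half","bolt_knob","pin_block","pin_grip","cup","dish","tissue_tweezers"]:
    r=masks_of("top",n)
    for q in r[:2]:
        P,uv=cloud(c,d,q['pixels'])
        print(n,round(q['p'],2),np.round(q['uv']),q['pixels'].sum(),np.round(np.median(P,0),3),np.round(np.percentile(P[:,2],[2,98]),3))
    if r: np.save(f"m_{n}.npy",r[0]['pixels'])
x0,y0=240,220
crop=cv2.resize(p[y0:y0+120,x0:x0+150],None,fx=5,fy=5,interpolation=cv2.INTER_CUBIC); cv2.imwrite("pics/c0.png",crop)
E
```

```text
mould 0.78 [318. 273.] 5316 [0.588 0.016 0.02 ] [0.004 0.065]
fixed_half 0.58 [315. 259.] 1653 [0.609 0.017 0.047] [0.009 0.077]
swing_half 0.69 [313. 295.] 1396 [0.537 0.022 0.046] [0.001 0.067]
bolt_knob 0.64 [314. 259.] 1701 [0.609 0.016 0.047] [0.008 0.077]
bolt_knob 0.58 [300. 253.] 159 [0.614 0.048 0.059] [0.051 0.082]
pin_block 0.61 [473. 333.] 1005 [ 0.468 -0.277  0.047] [0.    0.051]
pin_block 0.37 [477. 329.] 150 [ 0.469 -0.279  0.073] [0.046 0.084]
pin_grip 0.63 [426. 206.] 725 [ 0.715 -0.218  0.015] [0.009 0.019]
pin_grip 0.6 [482. 332.] 123 [ 0.469 -0.279  0.079] [0.048 0.084]
cup 0.81 [179. 326.] 1043 [0.488 0.274 0.073] [0.008 0.077]
cup 0.64 [297. 254.] 180 [0.613 0.051 0.058] [0.047 0.082]
dish 0.9 [428. 207.] 716 [ 0.715 -0.218  0.015] [0.009 0.019]
dish 0.47 [477. 332.] 117 [ 0.469 -0.278  0.075] [0.05  0.084]
tissue_tweezers 0.57 [430. 205.] 762 [ 0.715 -0.218  0.015] [0.006 0.019]
tissue_tweezers 0.56 [208. 245.] 13 [0.651 0.231 0.006] [0.003 0.013]
```

View pics/c0.png

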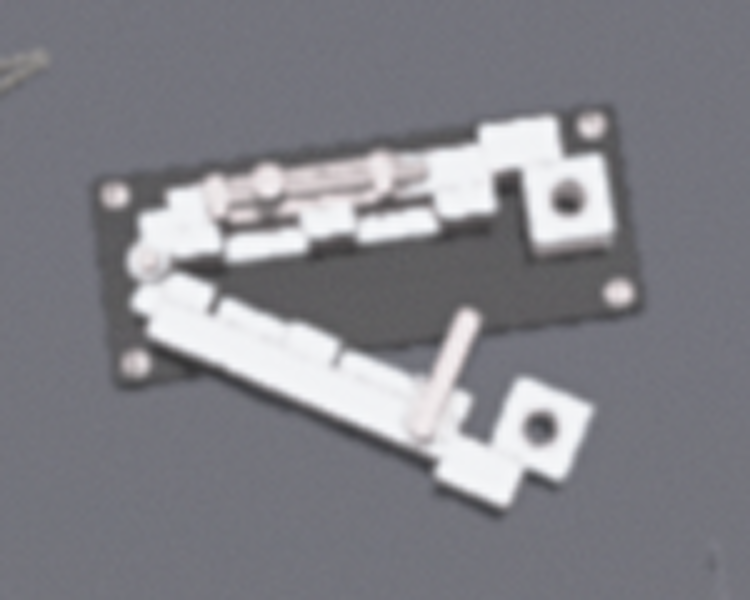

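Run:
```python
from h import *
z=np.load("top0.npz"); p,d=z['p'],z['d']; c=camera_params("top")
f=lambda x,y:(240+(x+.5)/5-.5,220+(y+.5)/5-.5)
print("hole",at_z(c,f(569,200),.048),"hinge@50",at_z(c,f(150,261),.05),d[272,270])
print("hinge pt cloud",at_depth(c,[(270,272)],[d[272,270]]))
print("knob@80",at_z(c,f(268,180),.08)," swing lug hole@35",at_z(c,f(541,428),.035))
# plate: dark pixels, convex hull
m=np.load("m_mould.npy"); g=p.max(2)
P,uv=cloud(c,d); mm=(g<85)
v,u=np.nonzero(mm[225:305,250:375]); uv=np.c_[u+250,v+225]
Q=at_z(c,uv,.008)
img=np.zeros((480,640),np.uint8); img[uv[:,1],uv[:,0]]=255
n,l,st,_=cv2.connectedComponentsWithStats(img); i=1+np.argmax(st[1:,4]); print(st[i])
v,u=np.nonzero(l==i); hull=cv2.convexHull(np.c_[u,v]).reshape(-1,2)
W=at_z(c,hull,.008)[:,:2]
r=cv2.minAreaRect((W*1000).astype(np.float32)); print(r)
# screws at
s=np.array([f(115,196),f(137,363),f(592,126),f(619,292)]); S=at_z(c,s,.01)[:,:2]; print(S,S.mean(0)); 
for a,b in((0,2),(1,3)): v=S[a]-S[b]; print(np.degrees(np.arctan2(v[1],v[0]))-90, np.linalg.norm(v))
for a,b in((2,3),(0,1)): v=S[a]-S[b]; print(np.degrees(np.arctan2(v[1],v[0])), np.linalg.norm(v))
H=at_z(c,f(569,200),.048)[0,:2];G=at_z(c,f(150,261),.05)[0,:2];v=G-H;print(np.degrees(np.arctan2(v[1],v[0]))-90,np.linalg.norm(v))
```

```text
hole [[ 0.60657025 -0.05570084  0.048     ]] hinge@50 [[0.58762015 0.10463387 0.05      ]] 1.0093557
hinge pt cloud [[0.58655014 0.10332925 0.05452185]]
knob@80 [[0.61224128 0.05683659 0.08      ]]  swing lug hole@35 [[ 0.52112145 -0.0422472   0.035     ]]
[270 289  37  16  72]
((542.16455078125, 74.62617492675781), (77.13013458251953, 7.574120998382568), 67.9297103881836)
[[ 0.6200376   0.12324677]
 [ 0.55315204  0.11493289]
 [ 0.64243668 -0.06746523]
 [ 0.57557102 -0.07545223]] [0.59779934 0.02381555]
6.698687913224759 0.19202287504392707
6.715991512500338 0.19170055584961215
6.811619468872579 0.06734098770166486
7.08552819214558 0.06740028757842913
6.740568644174957 0.1614506850097136
```

```bash
cat >> h.py <<'E'
YAW=np.radians(6.74); O=np.array([0.596,0.0334]); HG=O+72e-3*np.array([-np.sin(YAW),np.cos(YAW)])
def M(x,y):
    "mould frame mm -> world m"
    x,y=x/1e3,y/1e3; return O+np.array([x*np.cos(YAW)-y*np.sin(YAW), x*np.sin(YAW)+y*np.cos(YAW)])
def toM(w):
    w=np.asarray(w)[:2]-O; return 1e3*np.array([w[0]*np.cos(YAW)+w[1]*np.sin(YAW),-w[0]*np.sin(YAW)+w[1]*np.cos(YAW)])
def toolR(a): return np.array([[np.cos(a),0,-np.sin(a)],[np.sin(a),0,np.cos(a)],[0,-1,0]])
def go(xy,z,a=None,s=None):
    s=s or manip.get_state(); Rm=R.from_rotvec(s['eef_rot']).as_matrix()
    t=np.array([*xy,z])-s['ee_pos']; d=Rm.T@t/0.08
    w=np.zeros(3)
    if a is not None: w=R.from_matrix(Rm.T@toolR(a)).as_rotvec()/np.pi
    print("t",round(s['time'],2),"pos",np.round(s['ee_pos'],4),"mould",np.round(toM(s['ee_pos']),1),"head",round(np.degrees(np.arctan2(Rm[1,0],Rm[0,0])),2),"F",np.round(s['ft_force'],1),"gap",round(s['finger_gap'],4))
    print("-> d",np.round(d,3),"w",np.round(w,4))
E
python3 - <<'E'
from h import *
s=manip.get_state(); print(R.from_rotvec(s['eef_rot']).as_matrix().round(3))
go((0.45,0.3),.2,YAW); go((.45,.3),.2,YAW+np.pi)
th=.543; f=YAW-th; hp=HG+np.array([-.026*np.cos(f)+.092*np.sin(f), -.026*np.sin(f)-.092*np.cos(f)]); print("face",hp,toM(hp))
E
```

```text
[[ 0.446  0.    -0.895]
 [ 0.895  0.     0.446]
 [ 0.    -1.    -0.   ]]
t 0.6 pos [0.2562 0.5148 0.2314] mould [-280.9  517.9] head 63.54 F [-0.3  0.3 -0.7] gap 0.0858
-> d [-1.324  0.392 -3.365] w [-0.      0.3155  0.    ]
t 0.6 pos [0.2562 0.5148 0.2314] mould [-280.9  517.9] head 63.54 F [-0.3  0.3 -0.7] gap 0.0858
-> d [-1.324  0.392 -3.365] w [ 1.000e-04 -6.845e-01  0.000e+00]
face [0.52590261 0.03182967] [-69.79724844   6.66743453]
```

```bash
python3 -m inch '[{"dx":-0.42,"dz":-0.5,"wy":0.05,"hand":1},{"dx":-0.85,"dz":-1,"wy":0.1,"hand":1},{"dx":-0.85,"dz":-1,"wy":0.14,"hand":1},{"dx":-0.85,"dz":-1,"wy":0.18,"hand":1},{"dx":-0.85,"dz":-1,"wy":0.225,"hand":1},{"dx":-0.85,"dz":-1,"wy":0.27,"hand":1},{"dx":-0.85,"dz":-1,"wy":0.316,"hand":1},{"dx":-0.85,"dz":-1,"wy":0.316,"hand":1}]'; python3 -c "
from h import *
go(M(-125,-20),.1,YAW)"
```

```text
t 0.6 pos [0.2562 0.5148 0.2314] mould [-280.9  517.9] head 63.54 F [-0.3  0.3 -0.7] gap 0.0858
-> d [-4.559  1.641 -5.313] w [-0.      0.3155  0.    ]invalid input
```

```bash
python3 -m inch '[{"dx":-0.42,"dy":0,"dz":-0.5,"wx":0,"wy":0.05,"wz":0,"hand":1},{"dx":-0.85,"dy":0,"dz":-1,"wx":0,"wy":0.1,"wz":0,"hand":1},{"dx":-0.85,"dy":0,"dz":-1,"wx":0,"wy":0.14,"wz":0,"hand":1},{"dx":-0.85,"dy":0,"dz":-1,"wx":0,"wy":0.18,"wz":0,"hand":1},{"dx":-0.85,"dy":0,"dz":-1,"wx":0,"wy":0.225,"wz":0,"hand":1},{"dx":-0.85,"dy":0,"dz":-1,"wx":0,"wy":0.27,"wz":0,"hand":1},{"dx":-0.85,"dy":0,"dz":-1,"wx":0,"wy":0.316,"wz":0,"hand":1},{"dx":-0.85,"dy":0,"dz":-1,"wx":0,"wy":0.316,"wz":0,"hand":1}]'; python3 -c "
from h import *
go(M(-125,-20),.1,YAW)"
```

```text
time: 1.4
ee_pos: [0.2976, 0.4183, 0.2314]
eef_rot: [-1.569, -0.092, 0.091]
ft_force: [0.4, 0.3, -0.5]
finger_gap: 0.0003
t 1.4 pos [0.2976 0.4183 0.2314] mould [-251.2  417.2] head 6.67 F [ 0.4  0.3 -0.5] gap 0.0003
-> d [ 1.583  1.642 -5.464] w [-0.0001 -0.0004  0.0001]
```

```bash
for i in 1; do python3 -m inch '[{"dx":0.15,"dy":0,"dz":-0.5,"wx":0,"wy":0,"wz":0,"hand":1},{"dx":0.3,"dy":0,"dz":-1,"wx":0,"wy":0,"wz":0,"hand":1},{"dx":0.3,"dy":0,"dz":-1,"wx":0,"wy":0,"wz":0,"hand":1},{"dx":0.3,"dy":0,"dz":-1,"wx":0,"wy":0,"wz":0,"hand":1},{"dx":0.3,"dy":0,"dz":-1,"wx":0,"wy":0,"wz":0,"hand":1},{"dx":0.3,"dy":0,"dz":-1,"wx":0,"wy":0,"wz":0,"hand":1},{"dx":0.3,"dy":0,"dz":-1,"wx":0,"wy":0,"wz":0,"hand":1},{"dx":0.3,"dy":0,"dz":-1,"wx":0,"wy":0,"wz":0,"hand":1}]'; done
python3 -m inch '[{"dx":0.15,"dy":0,"dz":-0.5,"wx":0,"wy":0,"wz":0,"hand":1},{"dx":0.3,"dy":0,"dz":-1,"wx":0,"wy":0,"wz":0,"hand":1},{"dx":0.3,"dy":0,"dz":-1,"wx":0,"wy":0,"wz":0,"hand":1},{"dx":0.3,"dy":0,"dz":-1,"wx":0,"wy":0,"wz":0,"hand":1},{"dx":0.3,"dy":0,"dz":-1,"wx":0,"wy":0,"wz":0,"hand":1},{"dx":0.3,"dy":0,"dz":-1,"wx":0,"wy":0,"wz":0,"hand":1},{"dx":0.3,"dy":0,"dz":-1,"wx":0,"wy":0,"wz":0,"hand":1},{"dx":0.3,"dy":0,"dz":-1,"wx":0,"wy":0,"wz":0,"hand":1}]'
python3 -m inch '[{"dx":0.15,"dy":0,"dz":-0.5,"wx":0,"wy":0,"wz":0,"hand":1},{"dx":0.3,"dy":0,"dz":-1,"wx":0,"wy":0,"wz":0,"hand":1},{"dx":0.3,"dy":0,"dz":-1,"wx":0,"wy":0,"wz":0,"hand":1},{"dx":0.3,"dy":0,"dz":-1,"wx":0,"wy":0,"wz":0,"hand":1},{"dx":0.3,"dy":0,"dz":-1,"wx":0,"wy":0,"wz":0,"hand":1},{"dx":0.3,"dy":0,"dz":-1,"wx":0,"wy":0,"wz":0,"hand":1},{"dx":0.3,"dy":0,"dz":-1,"wx":0,"wy":0,"wz":0,"hand":1},{"dx":0.3,"dy":0,"dz":-1,"wx":0,"wy":0,"wz":0,"hand":1}]'; python3 -c "
from h import *
go(M(-125,-20),.1,YAW)"
```

```text
time: 2.2
ee_pos: [0.3304, 0.3422, 0.2314]
eef_rot: [-1.569, -0.093, 0.093]
ft_force: [-0.6, -0.2, 0.6]
finger_gap: -0.0002
time: 3.0
ee_pos: [0.3634, 0.2661, 0.2313]
eef_rot: [-1.568, -0.094, 0.094]
ft_force: [-0.1, 0.3, 1.2]
finger_gap: -0.0001
time: 3.8
ee_pos: [0.3964, 0.1902, 0.2313]
eef_rot: [-1.568, -0.095, 0.095]
ft_force: [0.4, -1.3, 0.1]
finger_gap: -0.0001
t 3.8 pos [0.3964 0.1902 0.2313] mould [-179.8  179.1] head 6.91 F [ 0.4 -1.3  0.1] gap -0.0001
-> d [ 0.677  1.64  -2.492] w [-0.0001  0.001   0.    ]
```

```bash
python3 -m inch '[{"dx":0.1,"dy":0.2,"dz":-0.5,"wx":0,"wy":0,"wz":0,"hand":1},{"dx":0.2,"dy":0.6,"dz":-1,"wx":0,"wy":0,"wz":0,"hand":1},{"dx":0.2,"dy":0.8,"dz":-1,"wx":0,"wy":0,"wz":0,"hand":1},{"dx":0.2,"dy":0.8,"dz":-1,"wx":0,"wy":0,"wz":0,"hand":1},{"dx":0.2,"dy":0.8,"dz":-1,"wx":0,"wy":0,"wz":0,"hand":1},{"dx":0.2,"dy":0.8,"dz":-1,"wx":0,"wy":0,"wz":0,"hand":1},{"dx":0.2,"dy":0.8,"dz":-1,"wx":0,"wy":0,"wz":0,"hand":1},{"dx":0.2,"dy":0.8,"dz":-1,"wx":0,"wy":0,"wz":0,"hand":1}]'
python3 -m inch '[{"dx":0.1,"dy":0.2,"dz":-0.5,"wx":0,"wy":0,"wz":0,"hand":1},{"dx":0.2,"dy":0.6,"dz":-1,"wx":0,"wy":0,"wz":0,"hand":1},{"dx":0.2,"dy":0.8,"dz":-1,"wx":0,"wy":0,"wz":0,"hand":1},{"dx":0.2,"dy":0.8,"dz":-1,"wx":0,"wy":0,"wz":0,"hand":1},{"dx":0.2,"dy":0.8,"dz":-1,"wx":0,"wy":0,"wz":0,"hand":1},{"dx":0.2,"dy":0.8,"dz":-1,"wx":0,"wy":0,"wz":0,"hand":1},{"dx":0.2,"dy":0.8,"dz":-1,"wx":0,"wy":0,"wz":0,"hand":1},{"dx":0.2,"dy":0.8,"dz":-1,"wx":0,"wy":0,"wz":0,"hand":1}]'
 python3 -c "
from h import *
go(M(-125,-20),.024,YAW)
p,d=capture('wrist'); cv2.imwrite('pics/w1.png',p)"
```

```text
time: 4.6
ee_pos: [0.4225, 0.1133, 0.1681]
eef_rot: [-1.568, -0.097, 0.094]
ft_force: [0.6, -0.1, -0.4]
finger_gap: -0.0002
time: 5.4
ee_pos: [0.4488, 0.0364, 0.105]
eef_rot: [-1.568, -0.099, 0.094]
ft_force: [0.7, 0.1, -0.1]
finger_gap: -0.0002
t 5.4 pos [0.4488 0.0364 0.105 ] mould [-145.8   20.2] head 7.04 F [ 0.7  0.1 -0.1] gap -0.0002
-> d [ 0.254  1.013 -0.504] w [-0.      0.0017  0.0011]
```

View pics/w1.png

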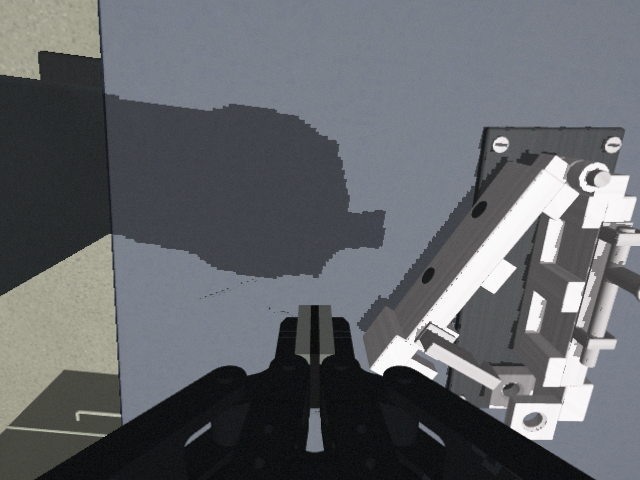

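```bash
python3 -m inch '[{"dx":0,"dy":0.3,"dz":-0.5,"wx":0,"wy":0,"wz":0,"hand":1},{"dx":0,"dy":0.7,"dz":-0.5,"wx":0,"wy":0,"wz":0,"hand":1},{"dx":0.1,"dy":1,"dz":-0.5,"wx":0,"wy":0,"wz":0,"hand":1},{"dx":0.25,"dy":1,"dz":-0.5,"wx":0,"wy":0,"wz":0,"hand":1},{"dx":0.4,"dy":1,"dz":-0.5,"wx":0,"wy":0,"wz":0,"hand":1},{"dx":0.55,"dy":1,"dz":-0.5,"wx":0,"wy":0,"wz":0,"hand":1},{"dx":0.7,"dy":1,"dz":-0.5,"wx":0,"wy":0,"wz":0,"hand":1},{"dx":0.8,"dy":1,"dz":-0.5,"wx":0,"wy":0,"wz":0,"hand":1}]'
 python3 -c "
from h import *
go(M(-41,-20),.024,YAW)"
```

```text
time: 6.25
ee_pos: [0.5182, 0.0046, 0.0252]
eef_rot: [-1.569, -0.099, 0.094]
ft_force: [-0.1, -0.2, 0.4]
finger_gap: 0.0002
t 6.25 pos [0.5182 0.0046 0.0252] mould [-80.7 -19.5] head 7.05 F [-0.1 -0.2  0.4] gap 0.0002
-> d [ 0.496  0.017 -0.009] w [0.0001 0.0017 0.0011]
```

```bash
python3 -m inch '[{"dx":0.07,"dy":0,"dz":0,"wx":0,"wy":0,"wz":0,"hand":1},{"dx":0.14,"dy":0,"dz":0,"wx":0,"wy":0,"wz":0,"hand":1},{"dx":0.2,"dy":0,"dz":0,"wx":0,"wy":0,"wz":0,"hand":1},{"dx":0.26,"dy":0,"dz":0,"wx":0,"wy":0,"wz":0,"hand":1},{"dx":0.32,"dy":0,"dz":0,"wx":0,"wy":0,"wz":0,"hand":1},{"dx":0.38,"dy":0,"dz":0,"wx":0,"wy":0,"wz":0,"hand":1},{"dx":0.43,"dy":0,"dz":0,"wx":0,"wy":0,"wz":0,"hand":1},{"dx":0.46,"dy":0,"dz":0,"wx":0,"wy":0,"wz":0,"hand":1}]'
 python3 -c "
from h import *
go(M(-41,-20),.024,YAW)
p,d=capture('wrist'); cv2.imwrite('pics/w2.png',p)
p,d=capture('top'); cv2.imwrite('pics/t2.png',cv2.resize(p[220:340,240:390],None,fx=5,fy=5,interpolation=cv2.INTER_CUBIC))"
```

```text
time: 7.05
ee_pos: [0.5552, 0.0091, 0.0254]
eef_rot: [-1.569, -0.1, 0.094]
ft_force: [-0.4, -1.2, -0.1]
finger_gap: -0.0
t 7.05 pos [0.5552 0.0091 0.0254] mould [-43.3 -19.4] head 7.05 F [-0.4 -1.2 -0.1] gap -0.0
-> d [ 0.029  0.018 -0.008] w [0.0001 0.0017 0.0012]
```

View pics/w2.png

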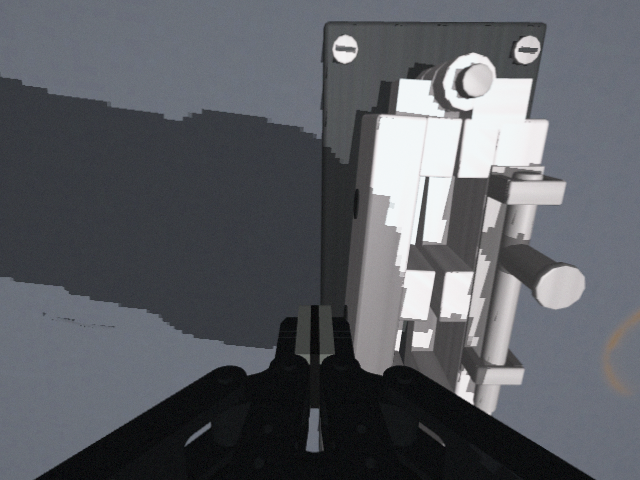

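View pics/t2.png

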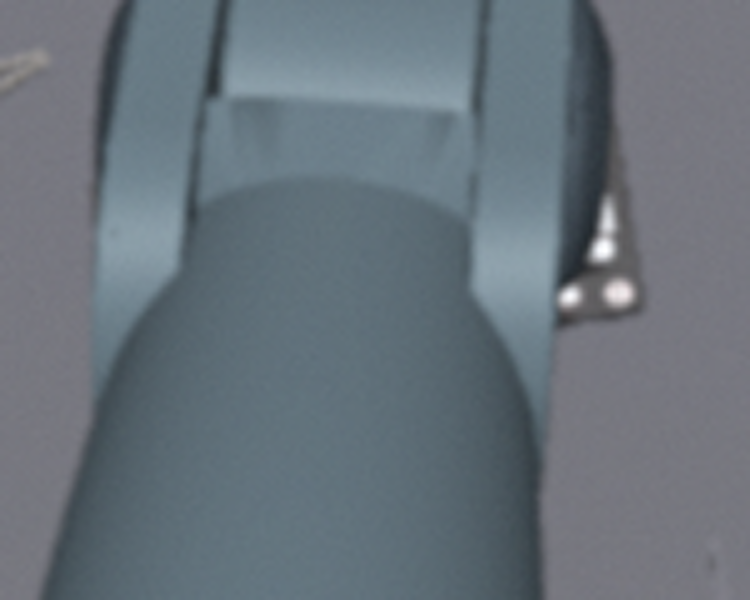

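```bash
python3 -m inch '[{"dx":0.03,"dy":0,"dz":0,"wx":0,"wy":0,"wz":0,"hand":1},{"dx":0.06,"dy":0,"dz":0,"wx":0,"wy":0,"wz":0,"hand":1},{"dx":0.08,"dy":0,"dz":0,"wx":0,"wy":0,"wz":0,"hand":1},{"dx":0.1,"dy":0,"dz":0,"wx":0,"wy":0,"wz":0,"hand":1},{"dx":0.12,"dy":0,"dz":0,"wx":0,"wy":0,"wz":0,"hand":1},{"dx":0.13,"dy":0,"dz":0,"wx":0,"wy":0,"wz":0,"hand":1},{"dx":0.14,"dy":0,"dz":0,"wx":0,"wy":0,"wz":0,"hand":1},{"dx":0.14,"dy":0,"dz":0,"wx":0,"wy":0,"wz":0,"hand":1}]'
 python3 -c "
from h import *
go(M(-41,-20),.024,YAW)
p,d=capture('wrist'); cv2.imwrite('pics/w3.png',p)"
```

```text
time: 7.95
ee_pos: [0.5603, 0.0098, 0.0251]
eef_rot: [-1.57, -0.091, 0.101]
ft_force: [-14.5, -4.4, 13.3]
finger_gap: 0.0004
t 7.95 pos [0.5603 0.0098 0.0251] mould [-38.2 -19.2] head 7.02 F [-14.5  -4.4  13.3] gap 0.0004
-> d [-0.035  0.014 -0.01 ] w [ 0.0003  0.0016 -0.0021]
```

View pics/w3.png

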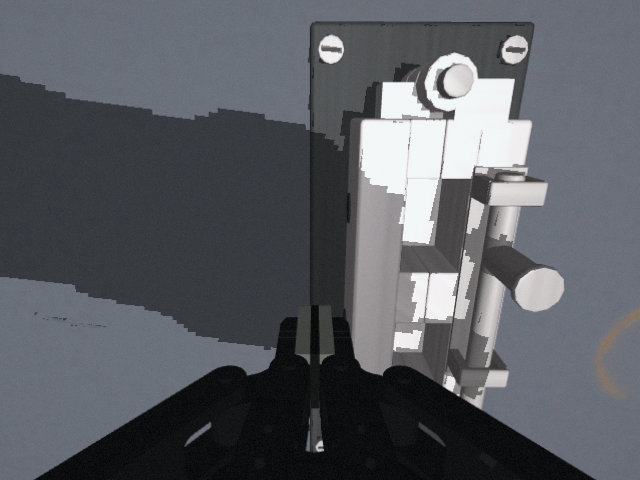

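```bash
python3 -m inch '[{"dx":-0.1,"dy":0,"dz":0,"wx":0,"wy":0,"wz":0,"hand":1},{"dx":-0.4,"dy":0,"dz":0,"wx":0,"wy":0,"wz":0,"hand":1},{"dx":-0.6,"dy":-0.3,"dz":0,"wx":0,"wy":0,"wz":0,"hand":1},{"dx":-0.6,"dy":-0.8,"dz":0,"wx":0,"wy":0,"wz":0,"hand":1},{"dx":-0.6,"dy":-1,"dz":0,"wx":0,"wy":0,"wz":0,"hand":1},{"dx":-0.6,"dy":-1,"dz":0.5,"wx":0,"wy":0,"wz":0,"hand":1},{"dx":-0.6,"dy":-1,"dz":0.8,"wx":0,"wy":0,"wz":0,"hand":1},{"dx":-0.6,"dy":-1,"dz":0.8,"wx":0,"wy":0,"wz":0,"hand":1}]'
 python3 -c "
from h import *
go(M(18,45),.1,YAW)
p,d=capture('wrist'); cv2.imwrite('pics/w4.png',p)
p,d=capture('top'); cv2.imwrite('pics/t4.png',cv2.resize(p[220:340,240:390],None,fx=5,fy=5,interpolation=cv2.INTER_CUBIC))"
```

```text
time: 8.8
ee_pos: [0.5054, 0.0702, 0.1058]
eef_rot: [-1.568, -0.095, 0.103]
ft_force: [-0.0, -1.2, -0.1]
finger_gap: 0.0001
t 8.8 pos [0.5054 0.0702 0.1058] mould [-85.6  47.1] head 7.23 F [-0.  -1.2 -0.1] gap 0.0001
-> d [ 1.295  0.066 -0.038] w [-0.0001  0.0027 -0.0016]
```

View pics/w4.png

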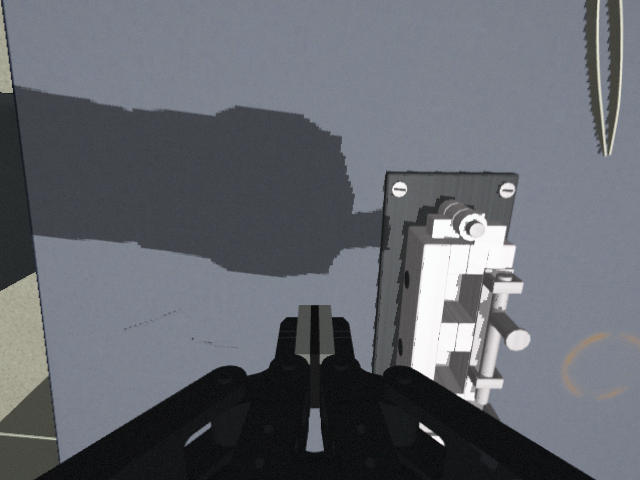

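View pics/t4.png

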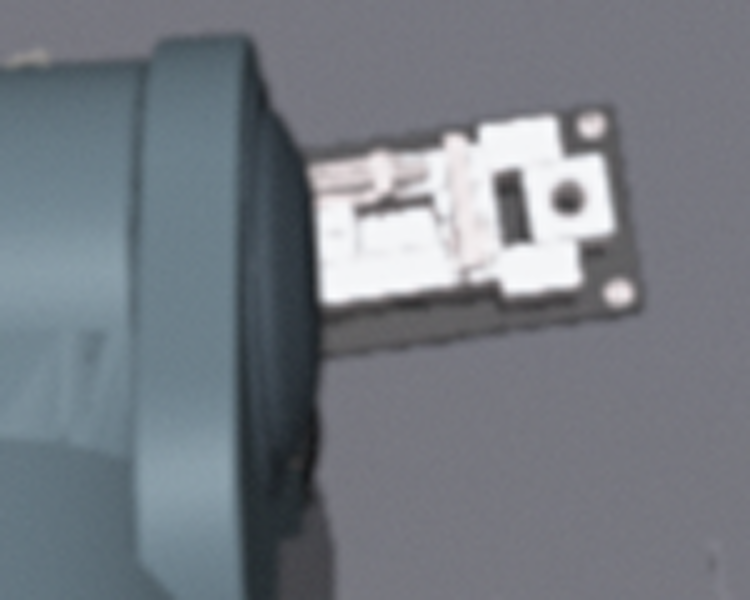

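```bash
python3 -m inch '[{"dx":0.5,"dy":0,"dz":0,"wx":0,"wy":0.003,"wz":0,"hand":1},{"dx":1,"dy":0,"dz":0.05,"wx":0,"wy":0.003,"wz":0,"hand":1},{"dx":1,"dy":0,"dz":0.05,"wx":0,"wy":0.003,"wz":0,"hand":1},{"dx":1,"dy":0,"dz":0.05,"wx":0,"wy":0.003,"wz":0,"hand":1},{"dx":1,"dy":0,"dz":0.05,"wx":0,"wy":0.003,"wz":0,"hand":1},{"dx":1,"dy":0,"dz":0.05,"wx":0,"wy":0.003,"wz":0,"hand":1},{"dx":1,"dy":0,"dz":0.05,"wx":0,"wy":0.003,"wz":0,"hand":1},{"dx":1,"dy":0,"dz":0.05,"wx":0,"wy":0.003,"wz":0,"hand":1}]'
 python3 -c "
from h import *
go(M(18,50),.067,YAW)
p,d=capture('wrist'); cv2.imwrite('pics/w5.png',p)"
```

```text
time: 9.7
ee_pos: [0.5841, 0.0816, 0.1053]
eef_rot: [-1.571, -0.085, 0.094]
ft_force: [0.2, 0.4, -0.0]
finger_gap: 0.0002
t 9.7 pos [0.5841 0.0816 0.1053] mould [-6.2 49.3] head 6.55 F [ 0.2  0.4 -0. ] gap 0.0002
-> d [0.305 0.477 0.011] w [ 0.0004 -0.0011 -0.0018]
```

View pics/w5.png

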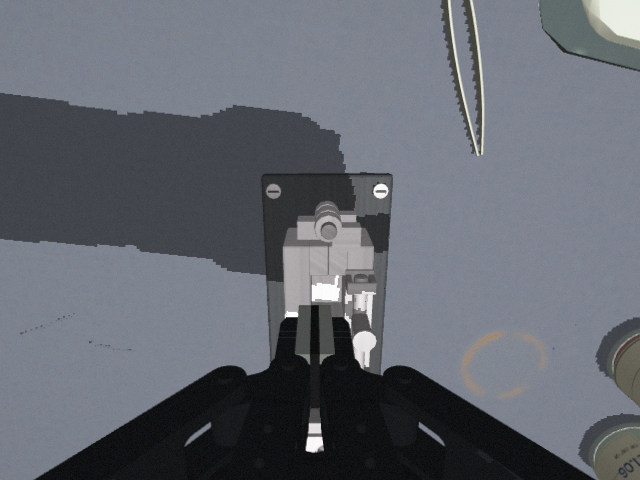

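```bash
python3 -c "
from h import *
c=camera_params('wrist'); s=manip.get_state()
print(toM(at_z(c,[(365,342)],.08)[0]), toM(at_z(c,[(328,231)],.0545)[0]), proj(c,[s['ee_pos']]))
g=cv2.imread('pics/w5.png')
print([toM(at_z(c,[q],.01)[0]) for q in [(274,191),(381,191)]], toM([.62,.12325]),toM([.55315,.11493]))"
```

```text
[19.63622869 23.34212833] [ 0.77733303 75.46363329] [[315.05467642 323.25888185]]
[array([-32.39381461,  88.5970566 ]), array([35.57204967, 88.51178494])] [34.37929686 86.41230495] [-32.98516893  85.99559309]
```

```bash
python3 -m inch '[{"dx":0.3,"dy":0,"dz":0.03,"wx":0,"wy":0,"wz":0,"hand":1},{"dx":0.305,"dy":0.15,"dz":0.03,"wx":0,"wy":0,"wz":0,"hand":1},{"dx":0.305,"dy":0.4,"dz":0.03,"wx":0,"wy":0,"wz":0,"hand":1},{"dx":0.305,"dy":0.475,"dz":0.03,"wx":0,"wy":0,"wz":0,"hand":1},{"dx":0.305,"dy":0.475,"dz":-0.1,"wx":0,"wy":0,"wz":0,"hand":1},{"dx":0.305,"dy":0.475,"dz":-0.2,"wx":0,"wy":0,"wz":0,"hand":1},{"dx":0.305,"dy":0.475,"dz":-0.3,"wx":0,"wy":0,"wz":0,"hand":1},{"dx":0.305,"dy":0.475,"dz":-0.3,"wx":0,"wy":0,"wz":0,"hand":1}]'
 python3 -c "
from h import *
go(M(18,11.5),.067,YAW)
p,d=capture('wrist'); cv2.imwrite('pics/w6.png',p)"
```

```text
time: 10.55
ee_pos: [0.6117, 0.059, 0.068]
eef_rot: [-1.571, -0.085, 0.091]
ft_force: [-0.2, -0.9, 0.4]
finger_gap: -0.0005
t 10.55 pos [0.6117 0.059  0.068 ] mould [18.6 23.5] head 6.44 F [-0.2 -0.9  0.4] gap -0.0005
-> d [-0.007  0.013 -0.15 ] w [ 0.0006 -0.0017 -0.0013]
```

View pics/w6.png

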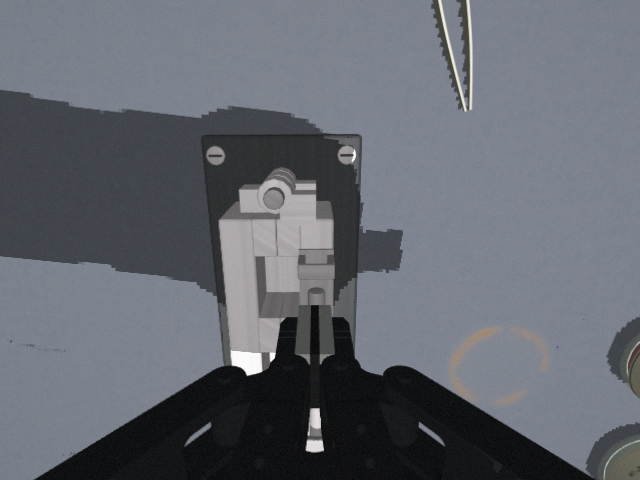

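```bash
python3 -m inch '[{"dx":0,"dy":0,"dz":-0.03,"wx":0,"wy":0,"wz":0,"hand":1},{"dx":0,"dy":0,"dz":-0.06,"wx":0,"wy":0,"wz":0,"hand":1},{"dx":0,"dy":0,"dz":-0.09,"wx":0,"wy":0,"wz":0,"hand":1},{"dx":0,"dy":0,"dz":-0.12,"wx":0,"wy":0,"wz":0,"hand":1},{"dx":0,"dy":0,"dz":-0.15,"wx":0,"wy":0,"wz":0,"hand":1},{"dx":0,"dy":0,"dz":-0.17,"wx":0,"wy":0,"wz":0,"hand":1},{"dx":0,"dy":0,"dz":-0.18,"wx":0,"wy":0,"wz":0,"hand":1},{"dx":0,"dy":0,"dz":-0.18,"wx":0,"wy":0,"wz":0,"hand":1}]'
 python3 -c "
from h import *
go(M(18,11.5),.067,YAW)"
```

```text
time: 11.4
ee_pos: [0.6135, 0.0478, 0.0684]
eef_rot: [-1.565, -0.087, 0.092]
ft_force: [0.1, 9.1, 2.2]
finger_gap: 0.0002
t 11.4 pos [0.6135 0.0478 0.0684] mould [19.  12.2] head 6.56 F [0.1 9.1 2.2] gap 0.0002
-> d [-0.013  0.017 -0.009] w [-0.0012 -0.001  -0.0009]
```

```bash
python3 -m inch '[{"dx":0,"dy":0,"dz":0.05,"wx":0,"wy":0,"wz":0,"hand":1},{"dx":0,"dy":-0.1,"dz":0.1,"wx":0,"wy":0,"wz":0,"hand":1},{"dx":0,"dy":-0.5,"dz":0.1,"wx":0,"wy":0,"wz":0,"hand":1},{"dx":-0.4,"dy":-1,"dz":0.1,"wx":0,"wy":0,"wz":0,"hand":1},{"dx":-0.8,"dy":-1,"dz":0.1,"wx":0,"wy":0,"wz":0,"hand":-1},{"dx":-1,"dy":-1,"dz":-0.3,"wx":0,"wy":0,"wz":0,"hand":-1},{"dx":-1,"dy":-1,"dz":-0.9,"wx":0,"wy":0,"wz":0,"hand":-1},{"dx":-1,"dy":-1,"dz":-1,"wx":0,"wy":0,"wz":0,"hand":-1}]'
python3 -m inch '[{"dx":-0.2,"dy":0,"dz":-0.5,"wx":0,"wy":0,"wz":0,"hand":-1},{"dx":-0.4,"dy":0,"dz":-1,"wx":0,"wy":0,"wz":0,"hand":-1},{"dx":-0.4,"dy":0,"dz":-1,"wx":0,"wy":0,"wz":0,"hand":-1},{"dx":-0.4,"dy":0,"dz":-1,"wx":0,"wy":0,"wz":0,"hand":-1},{"dx":-0.4,"dy":0,"dz":-1,"wx":0,"wy":0,"wz":0,"hand":-1},{"dx":-0.4,"dy":0,"dz":-1,"wx":0,"wy":0,"wz":0,"hand":-1},{"dx":-0.4,"dy":0,"dz":-1,"wx":0,"wy":0,"wz":0,"hand":-1},{"dx":-0.4,"dy":0,"dz":-1,"wx":0,"wy":0,"wz":0,"hand":-1}]'
python3 -m inch '[{"dx":0,"dy":0,"dz":-0.5,"wx":0,"wy":0,"wz":0,"hand":-1},{"dx":0,"dy":0,"dz":-1,"wx":0,"wy":0,"wz":0,"hand":-1},{"dx":0,"dy":0,"dz":-1,"wx":0,"wy":0,"wz":0,"hand":-1},{"dx":0,"dy":0,"dz":-1,"wx":0,"wy":0,"wz":0,"hand":-1},{"dx":0,"dy":0,"dz":-1,"wx":0,"wy":0,"wz":0,"hand":-1},{"dx":0,"dy":0,"dz":-1,"wx":0,"wy":0,"wz":0,"hand":-1},{"dx":0,"dy":0,"dz":-1,"wx":0,"wy":0,"wz":0,"hand":-1},{"dx":0,"dy":0,"dz":-1,"wx":0,"wy":0,"wz":0,"hand":-1}]'
 python3 -c "
from h import *
go((.469,-.279),.12,YAW)
p,d=capture('top'); np.savez('top7.npz',p=p,d=d); cv2.imwrite('pics/t7.png',cv2.resize(p[220:340,240:390],None,fx=5,fy=5,interpolation=cv2.INTER_CUBIC))
p,d=capture('scene'); cv2.imwrite('pics/s7.png',p)
z=np.load('top0.npz'); c=camera_params('top')
cv2.imwrite('pics/pin0.png',cv2.resize(z['p'][300:360,440:515],None,fx=8,fy=8,interpolation=cv2.INTER_CUBIC))"
```

```text
time: 12.2
ee_pos: [0.5437, -0.0453, 0.1493]
eef_rot: [-1.569, -0.085, 0.088]
ft_force: [-0.5, -0.5, 0.8]
finger_gap: 0.0583
time: 13.0
ee_pos: [0.5209, -0.1275, 0.1493]
eef_rot: [-1.569, -0.086, 0.089]
ft_force: [-0.3, 1.1, -0.1]
finger_gap: 0.085
time: 13.8
ee_pos: [0.5298, -0.2063, 0.1494]
eef_rot: [-1.569, -0.087, 0.089]
ft_force: [-0.7, 0.5, 0.3]
finger_gap: 0.0853
t 13.8 pos [ 0.5298 -0.2063  0.1494] mould [ -93.9 -230.3] head 6.44 F [-0.7  0.5  0.3] gap 0.0853
-> d [-0.856  0.368 -0.818] w [-0.0001 -0.0017 -0.0005]
```

View pics/t7.png

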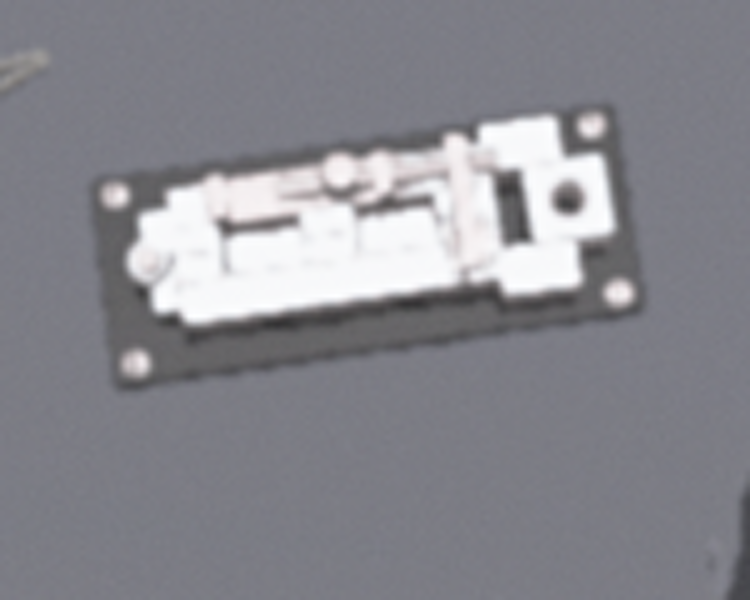

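View pics/pin0.png

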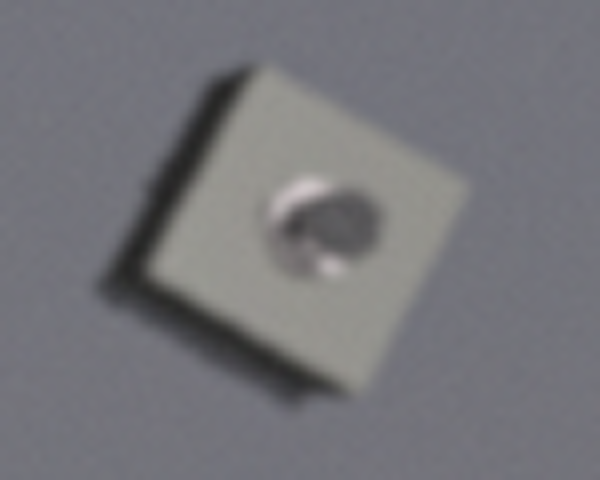

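View pics/s7.png

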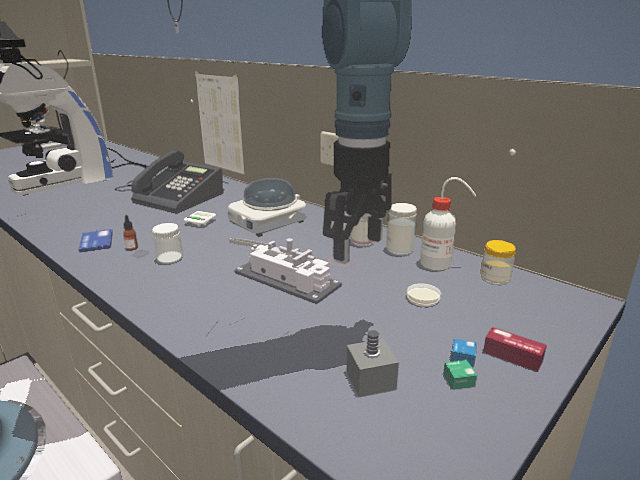

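```bash
python3 -c "
from h import *
c=camera_params('top'); f=lambda x,y:(240+(x+.5)/5-.5,220+(y+.5)/5-.5)
print(toM(at_z(c,f(268,180),.08)[0]),toM(at_z(c,f(340,172),.08)[0]))
g=lambda x,y:(440+(x+.5)/8-.5,300+(y+.5)/8-.5)
print('grip top',at_z(c,g(341,222),.082)); q=at_z(c,[g(263,63),g(468,187),g(361,393),g(148,270)],.048); print(q,q.mean(0))
for z in (.06,.067): pass
"
```

```text
[18.87964963 21.3684784 ] [17.90248956 -5.5118308 ]
grip top [[ 0.47021786 -0.28141077  0.082     ]]
[[ 0.5087101  -0.27535976  0.048     ]
 [ 0.47836658 -0.32101673  0.048     ]
 [ 0.43199336 -0.29219719  0.048     ]
 [ 0.46168253 -0.244914    0.048     ]] [ 0.47018814 -0.28337192  0.048     ]
```

```bash
python3 -c "
from h import *
go((.470,-.282),.055,YAW)"
python3 -m inch '[{"dx":-0.4,"dy":0,"dz":-0.4,"wx":0,"wy":-0.002,"wz":0,"hand":-1},{"dx":-0.85,"dy":0,"dz":-0.855,"wx":0,"wy":-0.002,"wz":0,"hand":-1},{"dx":-0.85,"dy":0,"dz":-0.855,"wx":0,"wy":-0.002,"wz":0,"hand":-1},{"dx":-0.85,"dy":0,"dz":-0.855,"wx":0,"wy":-0.002,"wz":0,"hand":-1},{"dx":-0.85,"dy":0,"dz":-0.855,"wx":0,"wy":-0.002,"wz":0,"hand":-1},{"dx":-0.85,"dy":0,"dz":-0.855,"wx":0,"wy":-0.002,"wz":0,"hand":-1},{"dx":-0.85,"dy":0,"dz":-0.855,"wx":0,"wy":-0.002,"wz":0,"hand":-1},{"dx":-0.85,"dy":0,"dz":-0.855,"wx":0,"wy":-0.002,"wz":0,"hand":-1}]'
python3 -c "
from h import *
go((.470,-.282),.055,YAW)
p,d=capture('wrist'); cv2.imwrite('pics/w8.png',p)
c=camera_params('wrist'); print(proj(c,[(.47,-.282,.082),(.47,-.282,.048)]))"
```

```text
t 13.9 pos [ 0.5298 -0.2066  0.1493] mould [ -93.9 -230.6] head 6.41 F [0.5 0.  0.9] gap 0.0856
-> d [-0.846  1.18  -0.853] w [-0.0001 -0.0018 -0.0005]
time: 14.7
ee_pos: [0.4703, -0.2815, 0.1494]
eef_rot: [-1.569, -0.093, 0.095]
ft_force: [0.3, -0.1, -0.6]
finger_gap: 0.0856
t 14.7 pos [ 0.4703 -0.2815  0.1494] mould [-161.7 -298. ] head 6.86 F [ 0.3 -0.1 -0.6] gap 0.0856
-> d [-0.003  1.18  -0.006] w [-0.0001  0.0006 -0.0005]
[[314.54003575 265.47507791]
 [314.58531498 246.9233667 ]]
```

View pics/w8.png

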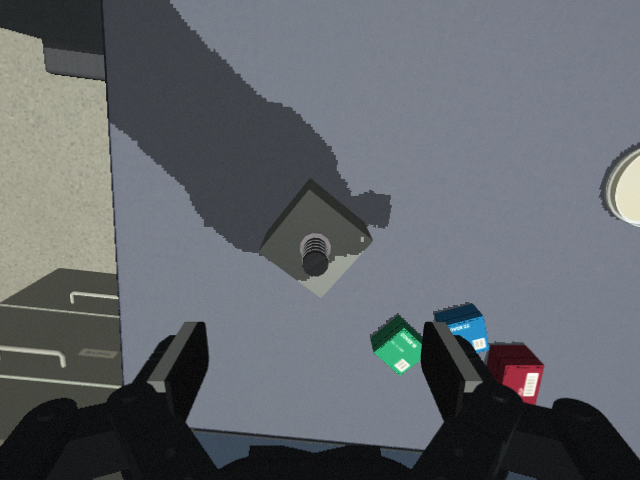

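```bash
python3 -m inch '[{"dx":0,"dy":0.3,"dz":0,"wx":0,"wy":0,"wz":0,"hand":-1},{"dx":0,"dy":0.7,"dz":0,"wx":0,"wy":0,"wz":0,"hand":-1},{"dx":0,"dy":1,"dz":0,"wx":0,"wy":0,"wz":0,"hand":-1},{"dx":0,"dy":1,"dz":0,"wx":0,"wy":0,"wz":0,"hand":-1},{"dx":0,"dy":1,"dz":0,"wx":0,"wy":0,"wz":0,"hand":-1},{"dx":0,"dy":1,"dz":0,"wx":0,"wy":0,"wz":0,"hand":-1},{"dx":0,"dy":1,"dz":0,"wx":0,"wy":0,"wz":0,"hand":-1},{"dx":0,"dy":1,"dz":0,"wx":0,"wy":0,"wz":0,"hand":-1}]'
python3 -c "
from h import *
go((.470,-.282),.056,YAW)
p,d=capture('wrist'); cv2.imwrite('pics/w9.png',p)"
```

```text
time: 15.55
ee_pos: [0.471, -0.2822, 0.0707]
eef_rot: [-1.57, -0.094, 0.094]
ft_force: [0.4, 0.2, -0.3]
finger_gap: 0.0854
t 15.55 pos [ 0.471  -0.2822  0.0707] mould [-161.2 -298.8] head 6.84 F [ 0.4  0.2 -0.3] gap 0.0854
-> d [-0.012  0.183  0.005] w [0.0004 0.0006 0.    ]
```

View pics/w9.png

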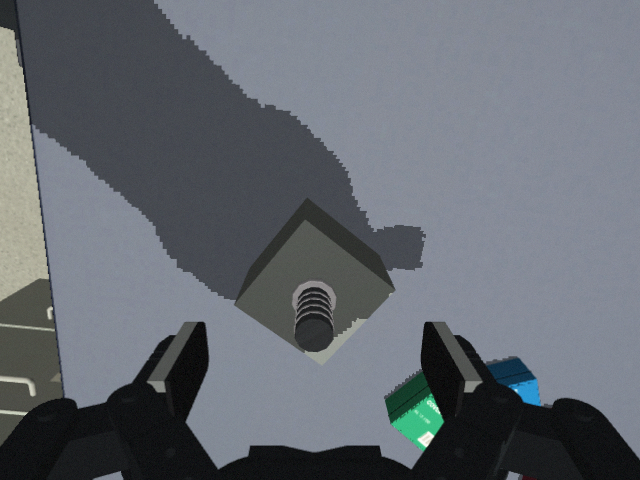

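```bash
python3 -m inch '[{"dx":-0.01,"dy":0.1,"dz":0,"wx":0,"wy":0,"wz":0,"hand":-1},{"dx":-0.01,"dy":0.18,"dz":0,"wx":0,"wy":0,"wz":0,"hand":-1},{"dx":-0.01,"dy":0.18,"dz":0,"wx":0,"wy":0,"wz":0,"hand":1},{"dx":-0.01,"dy":0.18,"dz":0,"wx":0,"wy":0,"wz":0,"hand":1},{"dx":-0.01,"dy":0.18,"dz":0,"wx":0,"wy":0,"wz":0,"hand":1},{"dx":-0.01,"dy":0.18,"dz":0,"wx":0,"wy":0,"wz":0,"hand":1},{"dx":-0.01,"dy":0.18,"dz":0,"wx":0,"wy":0,"wz":0,"hand":1},{"dx":-0.01,"dy":0.18,"dz":0,"wx":0,"wy":0,"wz":0,"hand":1}]'
python3 -c "
from h import *
go((.470,-.282),.056,YAW)
p,d=capture('wrist'); cv2.imwrite('pics/w10.png',p)"
```

```text
time: 16.4
ee_pos: [0.4703, -0.2824, 0.0563]
eef_rot: [-1.57, -0.094, 0.093]
ft_force: [0.2, 0.3, 1.7]
finger_gap: 0.0141
t 16.4 pos [ 0.4703 -0.2824  0.0563] mould [-161.9 -298.9] head 6.84 F [0.2 0.3 1.7] gap 0.0141
-> d [-0.003  0.004  0.005] w [0.0005 0.0006 0.0001]
```

View pics/w10.png

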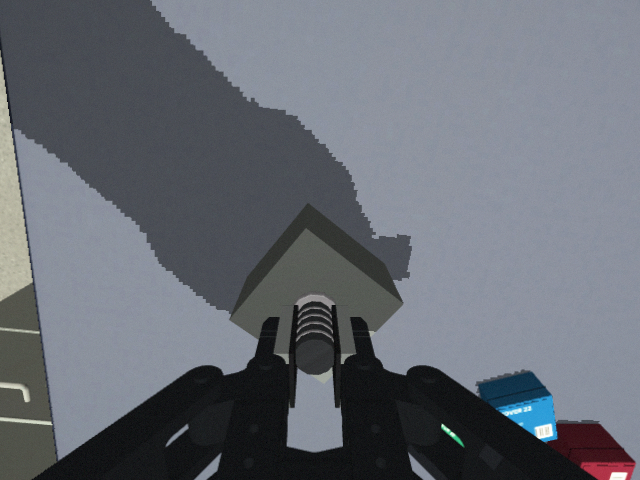

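```bash
python3 -m inch '[{"dx":0,"dy":-0.1,"dz":0,"wx":0,"wy":0,"wz":0,"hand":1},{"dx":0,"dy":-0.3,"dz":0,"wx":0,"wy":0,"wz":0,"hand":1},{"dx":0,"dy":-0.6,"dz":0,"wx":0,"wy":0,"wz":0,"hand":1},{"dx":0,"dy":-0.9,"dz":0,"wx":0,"wy":0,"wz":0,"hand":1},{"dx":0,"dy":-1,"dz":0,"wx":0,"wy":0,"wz":0,"hand":1},{"dx":0.3,"dy":-1,"dz":0.3,"wx":0,"wy":0,"wz":0,"hand":1},{"dx":0.8,"dy":-1,"dz":0.8,"wx":0,"wy":0,"wz":0,"hand":1},{"dx":0.8,"dy":-1,"dz":1,"wx":0,"wy":0,"wz":0,"hand":1}]'
python3 -c "
from h import *
go(M(0,-90),.13,YAW)
p,d=capture('wrist'); cv2.imwrite('pics/w11.png',p)"
```

```text
time: 17.25
ee_pos: [0.5268, -0.1932, 0.136]
eef_rot: [-1.57, -0.097, 0.093]
ft_force: [0.2, 0.3, -0.3]
finger_gap: 0.0142
t 17.25 pos [ 0.5268 -0.1932  0.136 ] mould [ -95.3 -216.9] head 6.96 F [ 0.2  0.3 -0.3] gap 0.0142
-> d [1.198 0.077 1.581] w [0.0003 0.0012 0.0008]
```

View pics/w11.png

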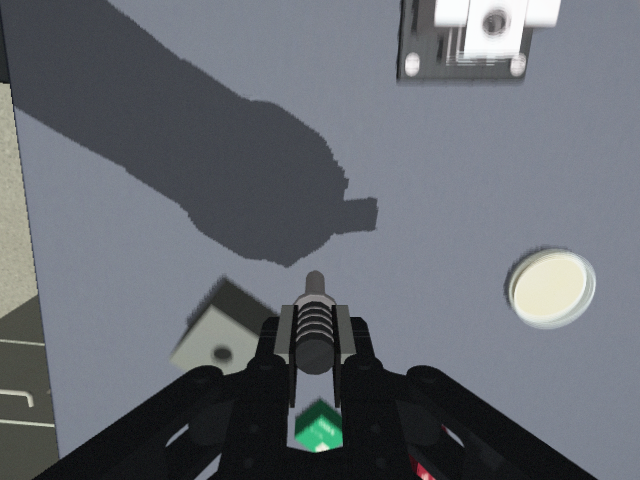

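```bash
python3 -m inch '[{"dx":0.4,"dy":0,"dz":0.4,"wx":0,"wy":0,"wz":0,"hand":1},{"dx":0.9,"dy":0,"dz":0.9,"wx":0,"wy":0,"wz":0,"hand":1},{"dx":1,"dy":0,"dz":1,"wx":0,"wy":0.001,"wz":0,"hand":1},{"dx":1,"dy":0,"dz":1,"wx":0,"wy":0.001,"wz":0,"hand":1},{"dx":1,"dy":0,"dz":1,"wx":0,"wy":0.001,"wz":0,"hand":1},{"dx":1,"dy":0,"dz":1,"wx":0,"wy":0.001,"wz":0,"hand":1},{"dx":1,"dy":0,"dz":1,"wx":0,"wy":0.001,"wz":0,"hand":1},{"dx":1,"dy":0,"dz":1,"wx":0,"wy":0.001,"wz":0,"hand":1}]'
python3 -c "
from h import *
s=manip.get_state();go(M(0,-90),.13,YAW)
p,d=capture('wrist'); cv2.imwrite('pics/w12.png',p); c=camera_params('wrist'); 
print(proj(c,[(*M(0,-90),.048),(*s['ee_pos'][:2],.067)]))"
```

```text
time: 18.1
ee_pos: [0.5942, -0.1019, 0.1359]
eef_rot: [-1.567, -0.094, 0.093]
ft_force: [-0.1, 0.2, -0.7]
finger_gap: 0.0144
t 18.1 pos [ 0.5942 -0.1019  0.1359] mould [ -17.7 -134.2] head 6.84 F [-0.1  0.2 -0.7] gap 0.0144
-> d [0.222 0.075 0.552] w [-0.0006  0.0005  0.0001]
[[343.54366948 185.95154138]
 [314.5249668  264.33619202]]
```

View pics/w12.png

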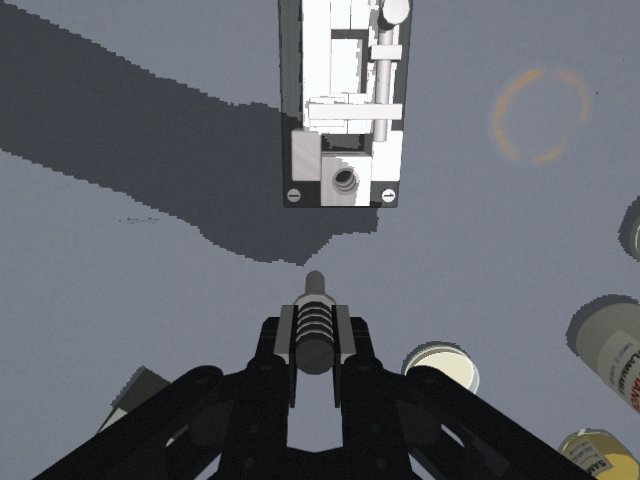

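```bash
python3 -c "
from h import *
p=cv2.imread('pics/w12.png'); cv2.imwrite('pics/w12c.png',cv2.resize(p[145:215,305:385],None,fx=8,fy=8,interpolation=cv2.INTER_CUBIC))
"
```

```text
(no output)
```

View pics/w12c.png

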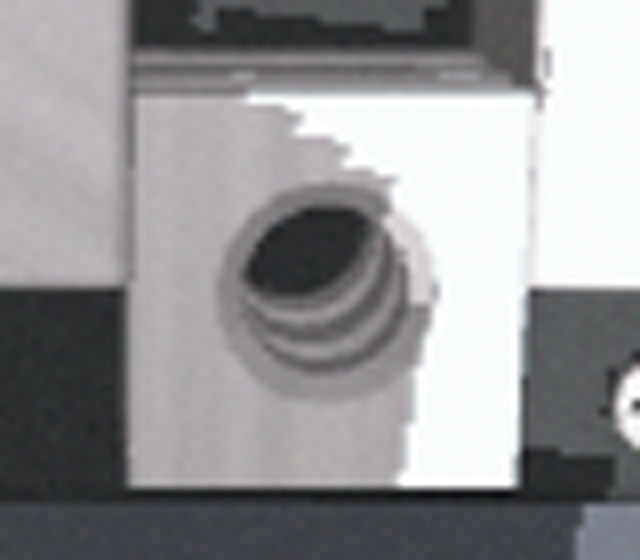

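```bash
python3 -c "
from h import *
p=cv2.imread('pics/w12.png'); cv2.imwrite('pics/w12d.png',cv2.resize(p[255:325,275:355],None,fx=8,fy=8,interpolation=cv2.INTER_CUBIC))
s=manip.get_state(); c=camera_params('wrist'); e=s['ee_pos']
Rm=R.from_rotvec(s['eef_rot']).as_matrix()
print('hole by wrist',toM(at_z(c,[(345.3,181.1)],.048)[0]))
q=lambda k:e+Rm[:,1]*k
print('tip,collar under,collar top, gripbot,griptop',proj(c,[q(.05),q(.008),q(.004),q(-.026)]))
"
```

```text
hole by wrist [  0.98851193 -87.02814334]
tip,collar under,collar top, gripbot,griptop [[314.87987068 276.57052945]
 [315.02248106 314.03193033]
 [315.03962649 318.53456721]
 [315.19833657 360.20207256]]
```

View pics/w12d.png

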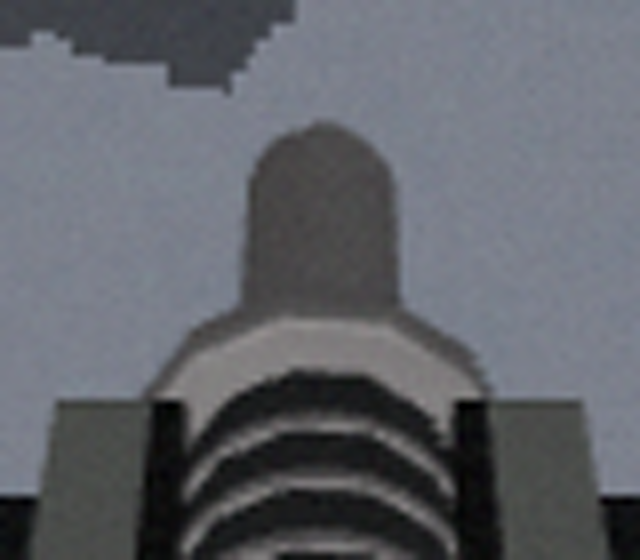

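```bash
python3 -c "
from h import *
s=manip.get_state(); c=camera_params('wrist'); e=s['ee_pos']
Rm=R.from_rotvec(s['eef_rot']).as_matrix()
q=lambda k,r:e+Rm[:,1]*k+Rm[:,2]*r
for n,k,r in [('collar bot far',.008,.011),('collar top far',.004,.011),('grip bottom far',.004,.008),('tip r2',.05,.002),('tip r3',.05,.003),('griptop near',-.026,-.008)]: print(n,proj(c,[q(k,r)])[0])
"
```

```text
collar bot far [315.06638396 291.92982775]
collar top far [315.08491927 296.01621048]
grip bottom far [315.07236668 302.25461555]
tip r2 [314.88578776 273.25580327]
tip r3 [314.8887604  271.59069989]
griptop near [315.15735008 378.42186032]
```

```bash
python3 -c "
from h import *
go(M(0.6,-88.8),.11,YAW)"
python3 -m inch '[{"dx":0.1,"dy":0,"dz":0.25,"wx":0,"wy":0,"wz":0,"hand":1},{"dx":0.23,"dy":0,"dz":0.57,"wx":0,"wy":0,"wz":0,"hand":1},{"dx":0.23,"dy":0,"dz":0.57,"wx":0,"wy":0,"wz":0,"hand":1},{"dx":0.23,"dy":0,"dz":0.57,"wx":0,"wy":0,"wz":0,"hand":1},{"dx":0.23,"dy":0.15,"dz":0.57,"wx":0,"wy":0,"wz":0,"hand":1},{"dx":0.23,"dy":0.32,"dz":0.57,"wx":0,"wy":0,"wz":0,"hand":1},{"dx":0.23,"dy":0.32,"dz":0.57,"wx":0,"wy":0,"wz":0,"hand":1},{"dx":0.23,"dy":0.32,"dz":0.57,"wx":0,"wy":0,"wz":0,"hand":1}]'
python3 -c "
from h import *
go(M(0.6,-88.8),.056,YAW)
p,d=capture('wrist'); cv2.imwrite('pics/w13.png',p[180:400,200:440])
p,d=capture('scene'); cv2.imwrite('pics/s13.png',cv2.resize(p[190:320,200:380],None,fx=4,fy=4,interpolation=cv2.INTER_CUBIC))"
```

```text
t 18.15 pos [ 0.5943 -0.1018  0.1359] mould [ -17.5 -134.1] head 6.85 F [ 0.8 -0.  -0.4] gap 0.0137
-> d [0.228 0.325 0.565] w [-0.0006  0.0006  0.0002]
time: 18.95
ee_pos: [0.6063, -0.0549, 0.1097]
eef_rot: [-1.567, -0.092, 0.094]
ft_force: [-0.2, -0.7, 0.2]
finger_gap: 0.014
t 18.95 pos [ 0.6063 -0.0549  0.1097] mould [ -0.1 -88.9] head 6.79 F [-0.2 -0.7  0.2] gap 0.014
-> d [ 0.009  0.671 -0.001] w [-0.0007  0.0003 -0.0004]
```

View pics/w13.png

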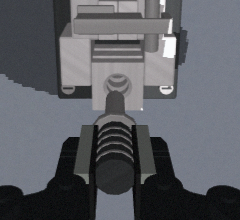

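View pics/s13.png

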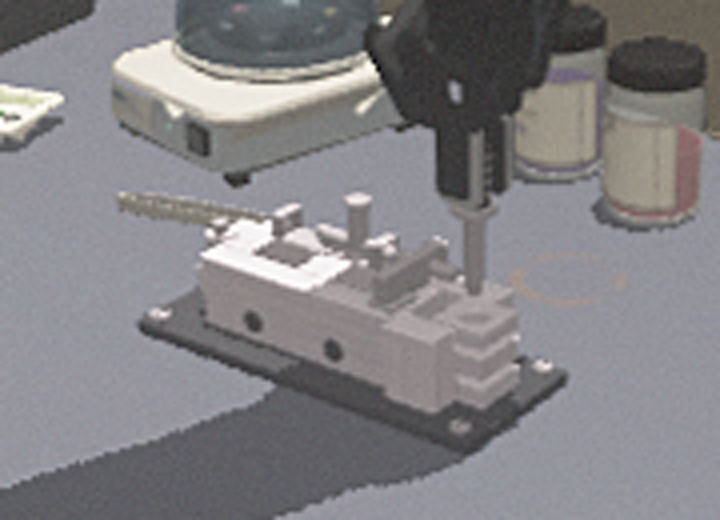

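```bash
python3 -m inch '[{"dx":0,"dy":0.05,"dz":0,"wx":0,"wy":0,"wz":0,"hand":1},{"dx":0,"dy":0.1,"dz":0,"wx":0,"wy":0,"wz":0,"hand":1},{"dx":0,"dy":0.15,"dz":0,"wx":0,"wy":0,"wz":0,"hand":1},{"dx":0,"dy":0.2,"dz":0,"wx":0,"wy":0,"wz":0,"hand":1},{"dx":0,"dy":0.25,"dz":0,"wx":0,"wy":0,"wz":0,"hand":1},{"dx":0,"dy":0.25,"dz":0,"wx":0,"wy":0,"wz":0,"hand":1},{"dx":0,"dy":0.25,"dz":0,"wx":0,"wy":0,"wz":0,"hand":1},{"dx":0,"dy":0.25,"dz":0,"wx":0,"wy":0,"wz":0,"hand":1}]'
python3 -c "
from h import *
go(M(0.6,-88.8),.056,YAW)
p,d=capture('wrist'); cv2.imwrite('pics/w14.png',cv2.resize(p[180:400,200:440],None,fx=3,fy=3,interpolation=cv2.INTER_CUBIC))
p,d=capture('scene'); cv2.imwrite('pics/s14.png',cv2.resize(p[190:320,200:380],None,fx=4,fy=4,interpolation=cv2.INTER_CUBIC))"
```

```text
time: 19.85
ee_pos: [0.6075, -0.0548, 0.0909]
eef_rot: [-1.567, -0.094, 0.092]
ft_force: [-0.1, 0.4, -0.3]
finger_gap: 0.014
t 19.85 pos [ 0.6075 -0.0548  0.0909] mould [  1.1 -88.9] head 6.82 F [-0.1  0.4 -0.3] gap 0.014
-> d [-0.007  0.437  0.001] w [-0.0004  0.0004  0.0004]
```

View pics/w14.png

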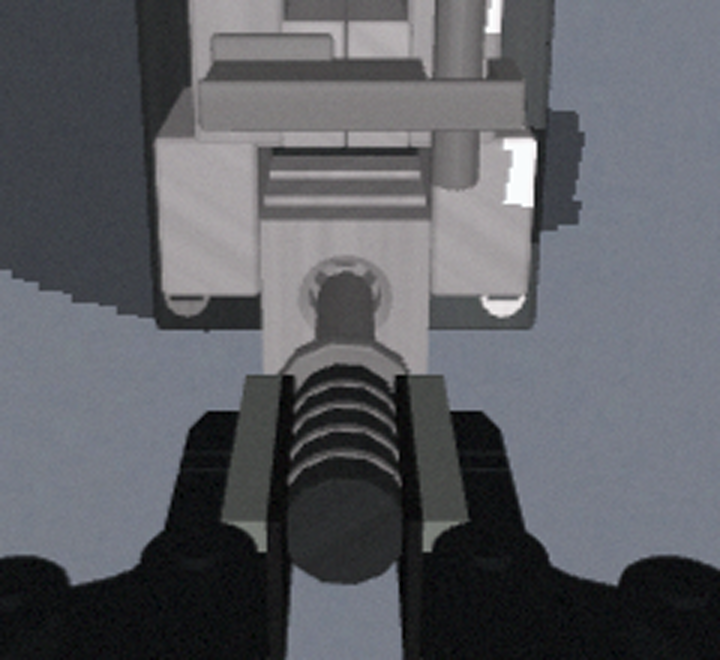

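View pics/s14.png

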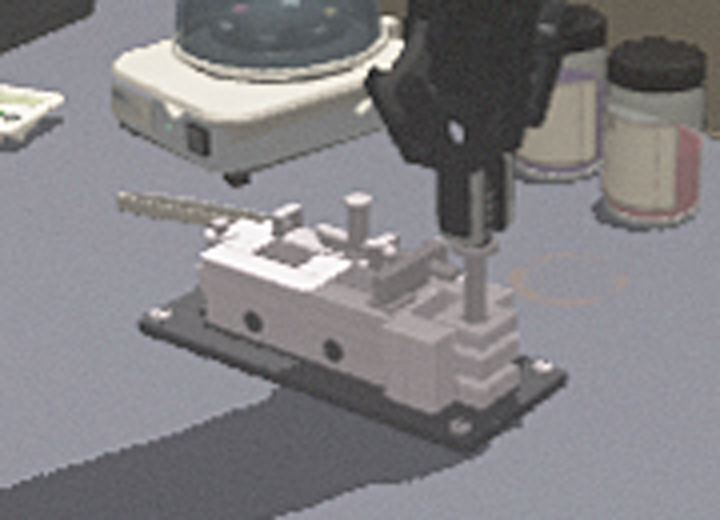

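```bash
python3 -m inch '[{"dx":0,"dy":0.06,"dz":0,"wx":0,"wy":0,"wz":0,"hand":1},{"dx":0,"dy":0.12,"dz":0,"wx":0,"wy":0,"wz":0,"hand":1},{"dx":0,"dy":0.18,"dz":0,"wx":0,"wy":0,"wz":0,"hand":1},{"dx":0,"dy":0.24,"dz":0,"wx":0,"wy":0,"wz":0,"hand":1},{"dx":0,"dy":0.3,"dz":0,"wx":0,"wy":0,"wz":0,"hand":1},{"dx":0,"dy":0.35,"dz":0,"wx":0,"wy":0,"wz":0,"hand":1},{"dx":0,"dy":0.4,"dz":0,"wx":0,"wy":0,"wz":0,"hand":1},{"dx":0,"dy":0.42,"dz":0,"wx":0,"wy":0,"wz":0,"hand":1}]'
python3 -c "
from h import *
go(M(0.6,-88.8),.056,YAW)"
```

```text
time: 20.75
ee_pos: [0.6078, -0.0548, 0.058]
eef_rot: [-1.568, -0.095, 0.092]
ft_force: [-3.1, 0.9, 11.6]
finger_gap: 0.014
t 20.75 pos [ 0.6078 -0.0548  0.058 ] mould [  1.4 -89. ] head 6.81 F [-3.1  0.9 11.6] gap 0.014
-> d [-0.01   0.025  0.003] w [-0.0003  0.0004  0.0007]
```

```bash
python3 -m inch '[{"dx":-0.01,"dy":0.02,"dz":0,"wx":0,"wy":0,"wz":0,"hand":1},{"dx":-0.015,"dy":0.03,"dz":0,"wx":0,"wy":0,"wz":0,"hand":1},{"dx":-0.015,"dy":0.04,"dz":0,"wx":0,"wy":0,"wz":0,"hand":1},{"dx":-0.015,"dy":0.05,"dz":0,"wx":0,"wy":0,"wz":0,"hand":1},{"dx":-0.015,"dy":0.06,"dz":0,"wx":0,"wy":0,"wz":0,"hand":1},{"dx":-0.015,"dy":0.06,"dz":0,"wx":0,"wy":0,"wz":0,"hand":1},{"dx":-0.015,"dy":0.06,"dz":0,"wx":0,"wy":0,"wz":0,"hand":1},{"dx":-0.015,"dy":0.06,"dz":0,"wx":0,"wy":0,"wz":0,"hand":1}]'
python3 -c "
from h import *
go(M(0.6,-88.8),.056,YAW)
p,d=capture('wrist'); cv2.imwrite('pics/w15.png',cv2.resize(p[180:400,200:440],None,fx=3,fy=3,interpolation=cv2.INTER_CUBIC))
p,d=capture('scene'); cv2.imwrite('pics/s15.png',cv2.resize(p[190:320,200:380],None,fx=4,fy=4,interpolation=cv2.INTER_CUBIC))"
```

```text
time: 21.55
ee_pos: [0.6083, -0.0552, 0.0576]
eef_rot: [-1.569, -0.099, 0.088]
ft_force: [-7.4, 1.6, 22.6]
finger_gap: 0.014
t 21.55 pos [ 0.6083 -0.0552  0.0576] mould [  1.8 -89.4] head 6.82 F [-7.4  1.6 22.6] gap 0.014
-> d [-0.015  0.02   0.008] w [0.0002 0.0005 0.0021]
```

View pics/s15.png

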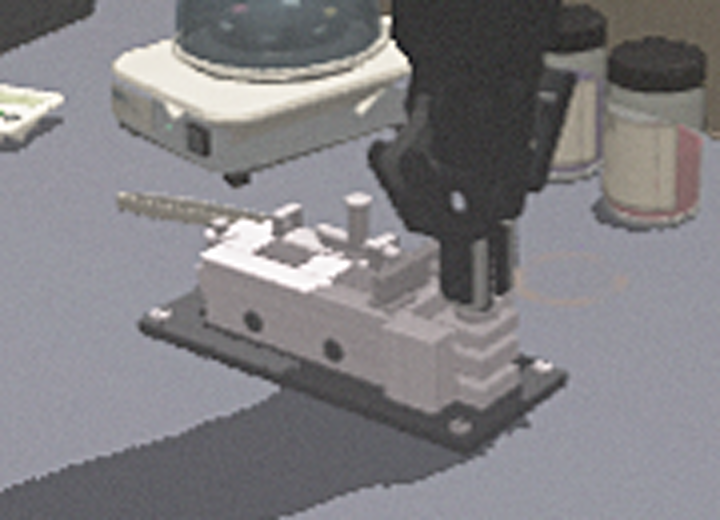

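View pics/w15.png

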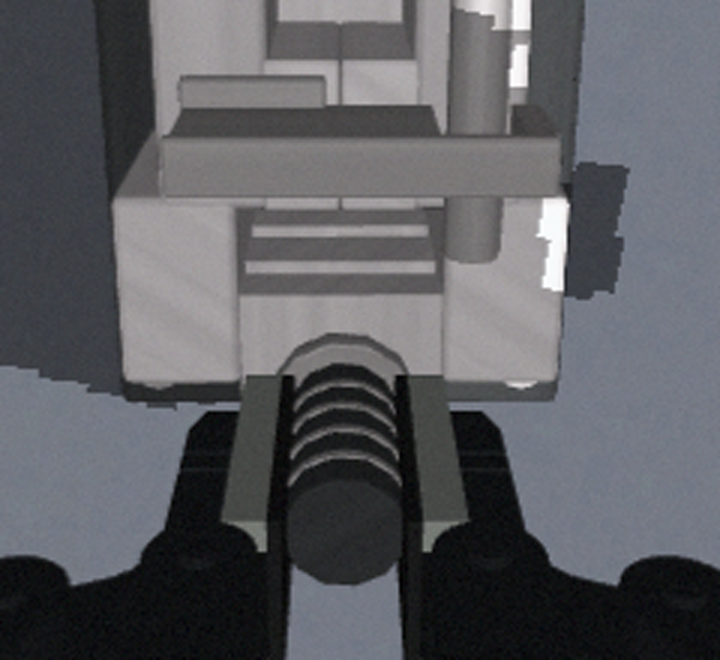

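```bash
python3 -m inch '[{"dx":-0.01,"dy":0,"dz":0,"wx":0,"wy":0,"wz":0,"hand":1},{"dx":-0.01,"dy":0,"dz":0,"wx":0,"wy":0,"wz":0,"hand":-1},{"dx":-0.01,"dy":0,"dz":0,"wx":0,"wy":0,"wz":0,"hand":-1},{"dx":-0.01,"dy":0,"dz":0,"wx":0,"wy":0,"wz":0,"hand":-1},{"dx":-0.01,"dy":0,"dz":0,"wx":0,"wy":0,"wz":0,"hand":-1},{"dx":-0.01,"dy":-0.2,"dz":0,"wx":0,"wy":0,"wz":0,"hand":-1},{"dx":-0.01,"dy":-0.6,"dz":0,"wx":0,"wy":0,"wz":0,"hand":-1},{"dx":-0.01,"dy":-0.9,"dz":0,"wx":0,"wy":0,"wz":0,"hand":-1}]'
python3 -c "
from h import *
go(M(0.6,20),.13,YAW)
p,d=capture('wrist'); cv2.imwrite('pics/w16.png',p)
p,d=capture('scene'); cv2.imwrite('pics/s16.png',cv2.resize(p[190:320,200:380],None,fx=4,fy=4,interpolation=cv2.INTER_CUBIC))"
```

```text
time: 22.45
ee_pos: [0.6069, -0.0553, 0.1303]
eef_rot: [-1.569, -0.098, 0.089]
ft_force: [1.5, -0.2, -0.1]
finger_gap: 0.0858
t 22.45 pos [ 0.6069 -0.0553  0.1303] mould [  0.4 -89.4] head 6.82 F [ 1.5 -0.2 -0.1] gap 0.0858
-> d [0.005 0.004 1.367] w [0.0001 0.0005 0.002 ]
```

View pics/s16.png

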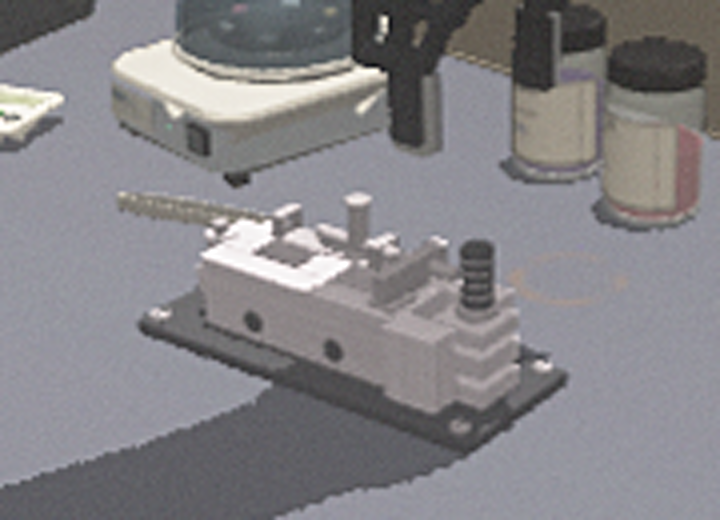

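View pics/w16.png

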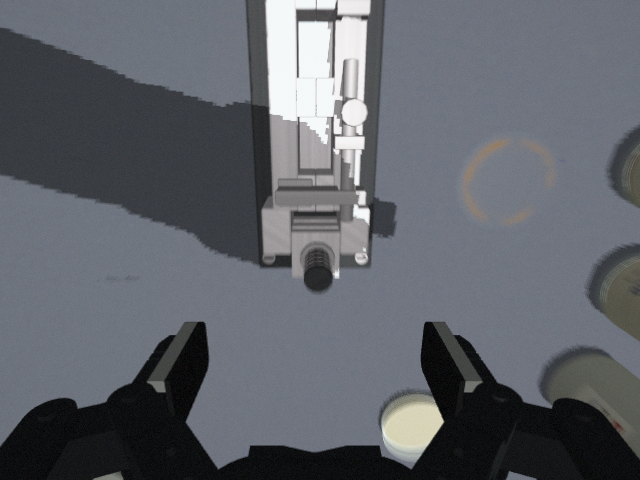

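```bash
python3 -m inch '[{"dx":0,"dy":-0.1,"dz":0.4,"wx":0,"wy":0,"wz":0,"hand":-1},{"dx":0.005,"dy":-0.1,"dz":1,"wx":0,"wy":0,"wz":0,"hand":-1},{"dx":0.005,"dy":-0.1,"dz":1,"wx":0,"wy":0,"wz":0,"hand":-1},{"dx":0.005,"dy":-0.1,"dz":1,"wx":0,"wy":0,"wz":0,"hand":-1},{"dx":0.005,"dy":-0.1,"dz":1,"wx":0,"wy":0,"wz":0,"hand":-1},{"dx":0.005,"dy":-0.1,"dz":1,"wx":0,"wy":0,"wz":0,"hand":-1},{"dx":0.005,"dy":-0.1,"dz":1,"wx":0,"wy":0,"wz":0,"hand":-1},{"dx":0.005,"dy":-0.1,"dz":1,"wx":0,"wy":0,"wz":0,"hand":-1}]'
python3 -c "
from h import *
go(M(0.5,22),.094,YAW)"
```

```text
time: 23.35
ee_pos: [0.6005, 0.0229, 0.141]
eef_rot: [-1.571, -0.103, 0.082]
ft_force: [-0.5, -0.1, -0.3]
finger_gap: 0.0854
t 23.35 pos [0.6005 0.0229 0.141 ] mould [  3.3 -11. ] head 6.76 F [-0.5 -0.1 -0.3] gap 0.0854
-> d [-0.042  0.586  0.414] w [0.0008 0.0001 0.0041]
```

```bash
python3 -m inch '[{"dx":-0.04,"dy":0,"dz":0.2,"wx":0,"wy":0,"wz":0.004,"hand":-1},{"dx":-0.04,"dy":0,"dz":0.41,"wx":0,"wy":0,"wz":0.004,"hand":-1},{"dx":-0.04,"dy":0.2,"dz":0.41,"wx":0,"wy":0,"wz":0.004,"hand":-1},{"dx":-0.04,"dy":0.4,"dz":0.41,"wx":0,"wy":0,"wz":0.004,"hand":-1},{"dx":-0.04,"dy":0.58,"dz":0.41,"wx":0,"wy":0,"wz":0.004,"hand":-1},{"dx":-0.04,"dy":0.58,"dz":0.41,"wx":0,"wy":0,"wz":0.004,"hand":-1},{"dx":-0.04,"dy":0.58,"dz":0.41,"wx":0,"wy":0,"wz":0.004,"hand":-1},{"dx":-0.04,"dy":0.58,"dz":0.41,"wx":0,"wy":0,"wz":0.004,"hand":-1}]'
python3 -c "
from h import *
go(M(0.5,22),.015,YAW)
p,d=capture('wrist'); cv2.imwrite('pics/w17.png',p)"
```

```text
time: 24.15
ee_pos: [0.5948, 0.0556, 0.0955]
eef_rot: [-1.571, -0.095, 0.092]
ft_force: [-0.1, 0.2, -0.0]
finger_gap: 0.0856
t 24.15 pos [0.5948 0.0556 0.0955] mould [ 1.4 22.2] head 6.79 F [-0.1  0.2 -0. ] gap 0.0856
-> d [-0.013  1.006  0.   ] w [0.0009 0.0003 0.0006]
```

View pics/w17.png

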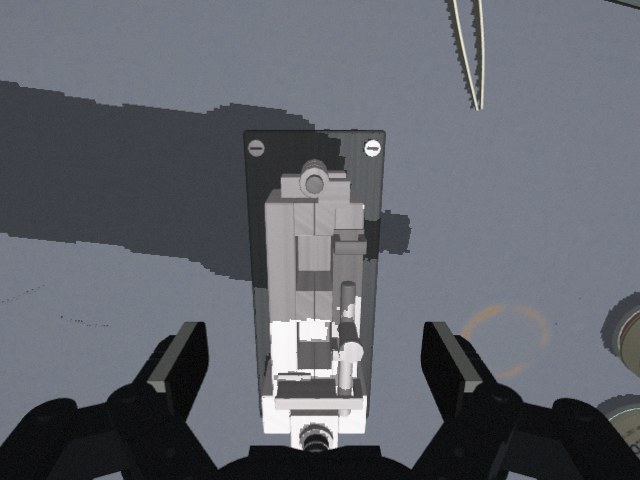

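```bash
python3 -m inch '[{"dx":-0.01,"dy":0.15,"dz":0,"wx":0,"wy":0,"wz":0,"hand":-1},{"dx":-0.01,"dy":0.3,"dz":0,"wx":0,"wy":0,"wz":0,"hand":-1},{"dx":-0.01,"dy":0.45,"dz":0,"wx":0,"wy":0,"wz":0,"hand":-1},{"dx":-0.01,"dy":0.6,"dz":0,"wx":0,"wy":0,"wz":0,"hand":-1},{"dx":-0.01,"dy":0.75,"dz":0,"wx":0,"wy":0,"wz":0,"hand":-1},{"dx":-0.01,"dy":0.85,"dz":0,"wx":0,"wy":0,"wz":0,"hand":-1},{"dx":-0.01,"dy":0.88,"dz":0,"wx":0,"wy":0,"wz":0,"hand":-1},{"dx":-0.01,"dy":0.88,"dz":0,"wx":0,"wy":0,"wz":0,"hand":-1}]'
python3 -c "
from h import *
go(M(0.5,22),.015,YAW)
p,d=capture('wrist'); cv2.imwrite('pics/w18.png',p)
p,d=capture('scene'); cv2.imwrite('pics/s18.png',cv2.resize(p[190:320,200:380],None,fx=4,fy=4,interpolation=cv2.INTER_CUBIC))"
```

```text
time: 25.0
ee_pos: [0.594, 0.0552, 0.0247]
eef_rot: [-1.571, -0.094, 0.092]
ft_force: [0.0, 0.2, -0.2]
finger_gap: 0.0857
t 25.0 pos [0.594  0.0552 0.0247] mould [ 0.5 21.8] head 6.78 F [ 0.   0.2 -0.2] gap 0.0857
-> d [-0.     0.121  0.002] w [0.0008 0.0002 0.0004]
```

View pics/w18.png

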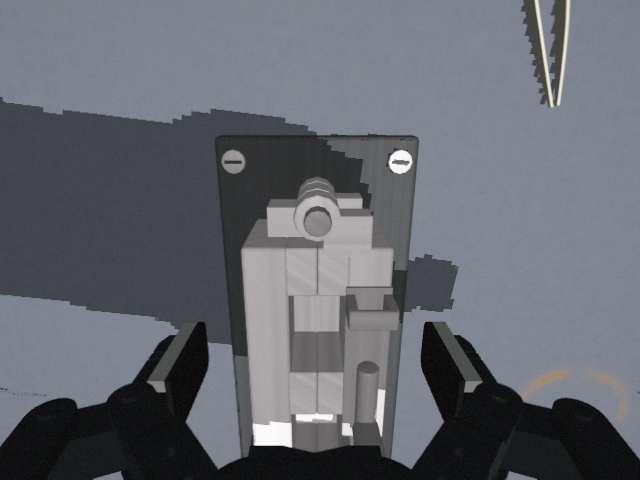

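View pics/s18.png

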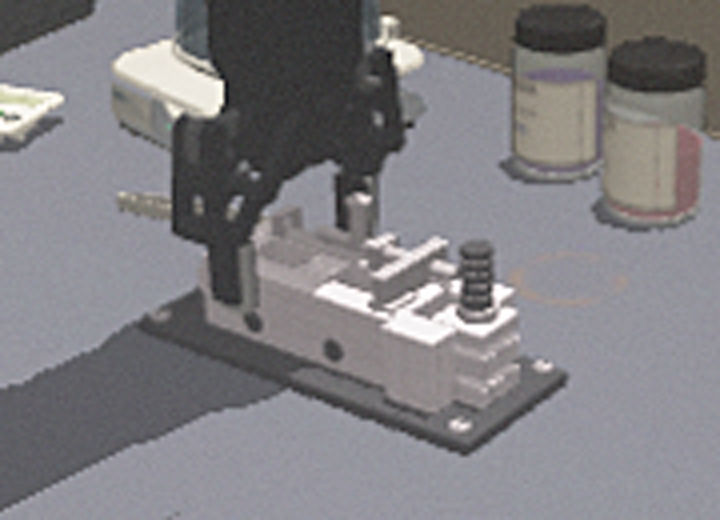

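```bash
python3 -m inch '[{"dx":0,"dy":0.06,"dz":0,"wx":0,"wy":0,"wz":0,"hand":-1},{"dx":0,"dy":0.11,"dz":0,"wx":0,"wy":0,"wz":0,"hand":-1},{"dx":0,"dy":0.11,"dz":0,"wx":0,"wy":0,"wz":0,"hand":0},{"dx":0,"dy":0.11,"dz":0,"wx":0,"wy":0,"wz":0,"hand":1},{"dx":0,"dy":0.11,"dz":0,"wx":0,"wy":0,"wz":0,"hand":1},{"dx":0,"dy":0.11,"dz":0,"wx":0,"wy":0,"wz":0,"hand":1},{"dx":0,"dy":0.11,"dz":0,"wx":0,"wy":0,"wz":0,"hand":1},{"dx":0,"dy":0.11,"dz":0,"wx":0,"wy":0,"wz":0,"hand":1}]'
python3 -c "
from h import *
go(M(0.5,22),.015,YAW)
print(manip.get_state()['wrist_torque'])
p,d=capture('wrist'); cv2.imwrite('pics/w19.png',p)
p,d=capture('scene'); cv2.imwrite('pics/s19.png',cv2.resize(p[190:320,200:380],None,fx=4,fy=4,interpolation=cv2.INTER_CUBIC))
p,d=capture('top'); cv2.imwrite('pics/t19.png',p)"
```

```text
time: 25.9
ee_pos: [0.5949, 0.0551, 0.0171]
eef_rot: [-1.572, -0.096, 0.09]
ft_force: [-0.4, -0.1, 3.8]
finger_gap: 0.051
t 25.9 pos [0.5949 0.0551 0.0171] mould [ 1.4 21.7] head 6.79 F [-0.4 -0.1  3.8] gap 0.051
-> d [-0.012  0.027  0.004] w [0.0009 0.0003 0.0011]
[-0.01703692  0.42711994  0.10075371]
```

View pics/w19.png

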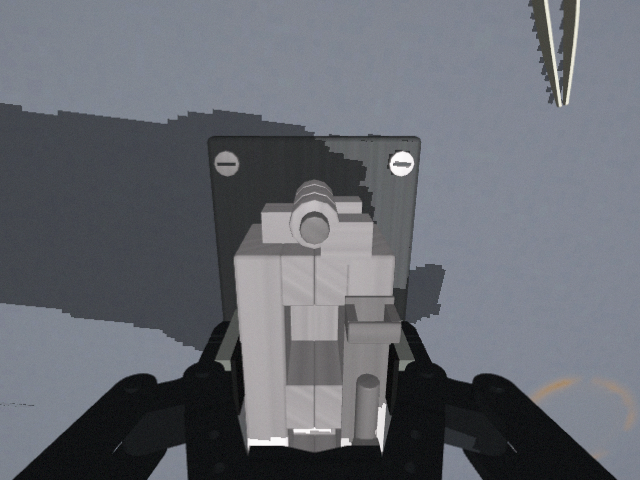

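View pics/s19.png

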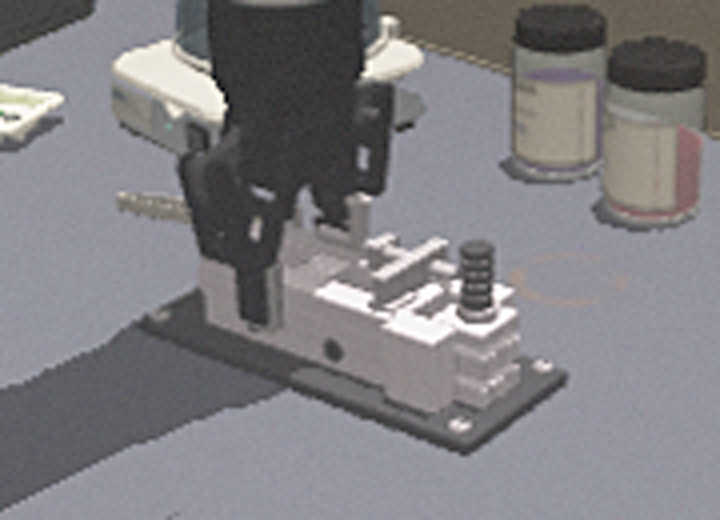

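View pics/t19.png

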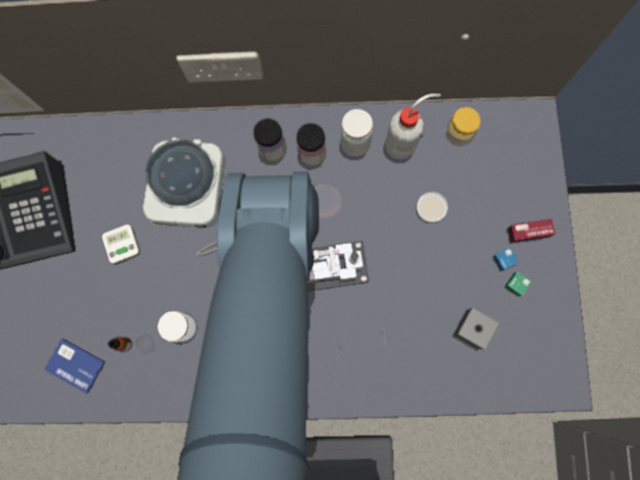

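```bash
python3 -m inch '[{"dx":0,"dy":0,"dz":0,"wx":0,"wy":0,"wz":0,"hand":1},{"dx":0,"dy":0,"dz":0,"wx":0,"wy":0,"wz":0,"hand":1},{"dx":0,"dy":0,"dz":0,"wx":0,"wy":0,"wz":0,"hand":1},{"dx":0,"dy":0,"dz":0,"wx":0,"wy":0,"wz":0,"hand":1},{"dx":0,"dy":0,"dz":0,"wx":0,"wy":0,"wz":0,"hand":1},{"dx":0,"dy":0,"dz":0,"wx":0,"wy":0,"wz":0,"hand":1},{"dx":0,"dy":0,"dz":0,"wx":0,"wy":0,"wz":0,"hand":1},{"dx":0,"dy":0,"dz":0,"wx":0,"wy":0,"wz":0,"hand":1}]'
python3 -c "
from h import *
p,d=capture('top'); c=camera_params('top'); cv2.imwrite('pics/t20.png',cv2.resize(p[225:305,300:380],None,fx=7,fy=7,interpolation=cv2.INTER_CUBIC))
for n in ('pin_grip',):
  for r in masks_of('top',n)[:3]:
    P,_=cloud(c,d,r['pixels']); k=P[:,2]>.06; print(r['p'],r['uv'],np.median(P[k],0) if k.any() else '',toM(np.median(P[k],0)) if k.any() else '')
"
```

```text
time: 26.85
ee_pos: [0.5949, 0.0551, 0.0171]
eef_rot: [-1.571, -0.096, 0.09]
ft_force: [-0.6, 0.4, 3.6]
finger_gap: 0.0511
0.4 [353.8, 259.1] [ 0.60686986 -0.0557022   0.0831611 ] [  0.33734525 -89.76214523]
```

View pics/t20.png

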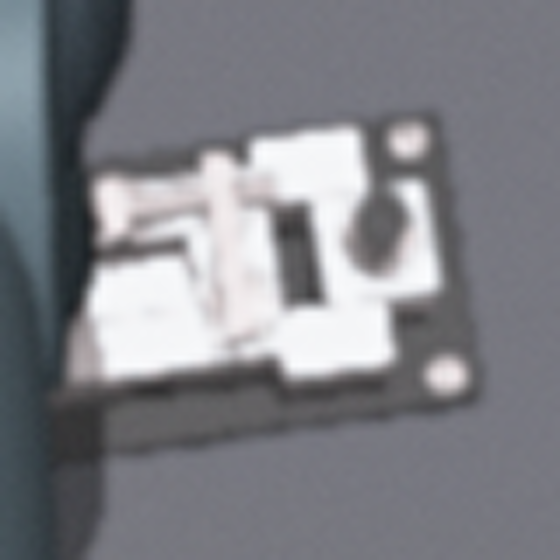

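```bash
python3 -c "
from plant import workorder
print(workorder.sign_off())"
```

```text
the job is handed in; nothing more can be done
None
```

I did all four steps in order and handed the job in at about 27 s (limit 72 s). The gripper was still squeezing the halves together.

1. **Half shut:** I pushed it until the force rose to about 15 N at the hard stop. The top camera showed its lug fully under the fixed half's top lug.
2. **Bolt home:** I pushed the knob until it met about 9 N at the stop. The knob then measured y = -5.5 mm in the mould's frame (nominal -6 mm), with the rod visible through the keeper.
3. **Pin seated:** The collar went down onto the top lug under about 22 N, and I let the pin go. At the end it stood upright, with its top at 83 mm (nominal 82 mm) and less than 0.5 mm from the hole centre as I had measured it.
4. **Squeeze:** The fingers stopped at a 51 mm opening on the 52 mm pair, at mould y of about +22 mm. The hold stayed steady over the last second before I handed in.

In the last top picture the cup and dish looked unmoved, and the tweezers' visible tip was unchanged. The arm hid the rest of the tweezers.

- **Camera disagreement:** The wrist and top cameras disagreed by about 3 mm on the hole's position. I aimed between the two, and the pin went in cleanly.
- **Not measured:** I could not read the finger contact forces directly. That each side is above 5 N is inferred from the opening and the fixed grip force.

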